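Put the repaired boards away in the dry box

TASK

Put the repaired boards away dry: with the stirrer's foot down among the drying beads, stir them in wide circles, three full turns anticlockwise seen from above, so that they are well moved about, then stand the stirrer back in its pot and set the lid squarely on the bead well. Lay every repaired board flat on the drawer's floor, heat sink up, and push the drawer fully shut. All the beads stay in the well, and the screwdriver case and pry tool are left alone.

Things in the scene. Friction and masses are not known exactly. Their poses are not given: they have to be found in the camera images.
- drybox: Fixed grey dry box: a flat-topped housing 150 deep (x), 290 wide (y), 100 mm high, with one drawer, and beside it on its -y side a round open steel bead well. Origin on the table under the middle of the housing's front face; x points into the housing (away from the robot, the way the drawer shuts), y along the front, z up. Place and yaw vary.
- well_floor (a point): Centre of the bead well's inner floor, 10 mm above the table, axes as the dry box. The well is 116 mm across inside, 124 mm outside, wall 4 mm, 58 mm deep (rim 58 mm above this point). It lies at x=75, y=-240 mm in the dry box's frame, 33 mm clear of the housing.
- drawer (a joint): How far the drawer is open, m: 0 shut, 0.14 fully open. It slides along the dry box's x (towards -x as it opens), with about 1.5 N of friction, no spring or latch, and stays where left. It starts about 0.12 to 0.14 open.
- drawer_floor (a point): Centre of the drawer's inner floor, 12 mm above the table; moves with the drawer, axes as the dry box. Inside, the drawer is 136 mm long (x) and 250 mm wide (y), with side walls 34 mm high above the floor. The front panel is 12 mm thick, its top 88 mm above the table.
- drawer_handle (a point): Middle of the steel bar handle on the drawer's front, 62 mm above the table; the bar is 110 mm long along y and stands 35 mm off the panel's outer face. To shut the drawer, push the bar or panel along the dry box's +x.
- lid: Loose grey lid, 0.2 kg: brim 136 mm across, 8 mm thick; beneath it a plug 100 mm across, 8 mm deep, that drops into the well's mouth; on top a square black knob 22 x 22 mm, 16 to 46 mm above the origin, sides along x and y. Origin: centre of the plug's underside, z up. Starts on top of the housing. Seated, the brim rests on the well's rim: origin 50 mm above well_floor.
- stirrer: Loose steel stirrer, 155 mm long, 0.1 kg, standing in its pot: a round foot 28 mm across, 10 mm thick, a rod 12 mm thick, and a square wooden grip 20 x 20 mm from 105 to 155 mm above the origin, sides along x and y. Origin: centre of the foot's underside, z up along the rod.
- pot: Fixed aluminium pot that holds the stirrer: 60 mm across outside, 54 mm inside, 50 mm high, inner floor 5 mm above the table. Origin at the centre of its underside.
- board0: Repaired blue circuit board, 0.09 kg, 70 (x) by 46 (y) mm, 8 mm high with its stand-offs, carrying a finned aluminium heat sink 44 (x) by 22 (y) mm in its middle, whose top is 32 mm above the origin. Pick it by the heat sink across y. Origin at the centre of the underside, z up. One of up to four alike; absent (None) on some starts.
- board1: Repaired blue circuit board, 0.09 kg, 70 (x) by 46 (y) mm, 8 mm high with its stand-offs, carrying a finned aluminium heat sink 44 (x) by 22 (y) mm in its middle, whose top is 32 mm above the origin. Pick it by the heat sink across y. Origin at the centre of the underside, z up. One of up to four alike; absent (None) on some starts.
- board2: Repaired blue circuit board, 0.09 kg, 70 (x) by 46 (y) mm, 8 mm high with its stand-offs, carrying a finned aluminium heat sink 44 (x) by 22 (y) mm in its middle, whose top is 32 mm above the origin. Pick it by the heat sink across y. Origin at the centre of the underside, z up. One of up to four alike; absent (None) on some starts.
- board3: Repaired blue circuit board, 0.09 kg, 70 (x) by 46 (y) mm, 8 mm high with its stand-offs, carrying a finned aluminium heat sink 44 (x) by 22 (y) mm in its middle, whose top is 32 mm above the origin. Pick it by the heat sink across y. Origin at the centre of the underside, z up. One of up to four alike; absent (None) on some starts.
- bead0_center (a point): Centre of one of eight loose white desiccant balls, 22 mm across, 12 g, in the bead well. At the start they lie round the wall, the middle of the floor bare.
- bead1_center (a point): Centre of one of eight loose white desiccant balls, 22 mm across, 12 g, in the bead well. At the start they lie round the wall, the middle of the floor bare.
- bead2_center (a point): Centre of one of eight loose white desiccant balls, 22 mm across, 12 g, in the bead well. At the start they lie round the wall, the middle of the floor bare.
- bead3_center (a point): Centre of one of eight loose white desiccant balls, 22 mm across, 12 g, in the bead well. At the start they lie round the wall, the middle of the floor bare.
- bead4_center (a point): Centre of one of eight loose white desiccant balls, 22 mm across, 12 g, in the bead well. At the start they lie round the wall, the middle of the floor bare.
- bead5_center (a point): Centre of one of eight loose white desiccant balls, 22 mm across, 12 g, in the bead well. At the start they lie round the wall, the middle of the floor bare.
- bead6_center (a point): Centre of one of eight loose white desiccant balls, 22 mm across, 12 g, in the bead well. At the start they lie round the wall, the middle of the floor bare.
- bead7_center (a point): Centre of one of eight loose white desiccant balls, 22 mm across, 12 g, in the bead well. At the start they lie round the wall, the middle of the floor bare.
- screwdriver_case: Bystander: closed grey screwdriver case, 120 x 190 x 42 mm, loose, at the left; leave alone. Origin at the centre of its underside.
- pry_tool: Bystander: flat orange plastic pry tool, 150 mm long, 8 mm thick, loose, lying in front of the bead well, beside the drawer; leave alone. Origin under its middle.
Things that resemble listed ones, but are neither listed nor needed, are in the scene too. What is shaped like the pot but pink or turquoise is not meant. Leave any red look-alike of the board2 alone.

How it is judged (in metres and radians):
On the way, in this order (a step that is already met when the one before it is completed fails the run):
1. first time round: the stirrer's foot, down among the beads (under 22 mm above the well's floor), is at least 17 mm to the far side of the well's centre and under 17 mm off that line (z of stirrer in the frame of well_floor below 0.022 m and horizontal distance between stirrer and well_floor below 0.06 m and x of stirrer in the frame of well_floor above 0.017 m and y of stirrer in the frame of well_floor between -0.017 and 0.017 m), for 0.05 s.
2. first time round: the stirrer's foot, down among the beads (under 22 mm above the well's floor), is at least 17 mm to the left side of the well's centre and under 17 mm off that line (z of stirrer in the frame of well_floor below 0.022 m and horizontal distance between stirrer and well_floor below 0.06 m and y of stirrer in the frame of well_floor above 0.017 m and x of stirrer in the frame of well_floor between -0.017 and 0.017 m), for 0.05 s.
3. first time round: the stirrer's foot, down among the beads (under 22 mm above the well's floor), is at least 17 mm to the near side of the well's centre and under 17 mm off that line (z of stirrer in the frame of well_floor below 0.022 m and horizontal distance between stirrer and well_floor below 0.06 m and x of stirrer in the frame of well_floor below -0.017 m and y of stirrer in the frame of well_floor between -0.017 and 0.017 m), for 0.05 s.
4. first time round: the stirrer's foot, down among the beads (under 22 mm above the well's floor), is at least 17 mm to the right side of the well's centre and under 17 mm off that line (z of stirrer in the frame of well_floor below 0.022 m and horizontal distance between stirrer and well_floor below 0.06 m and y of stirrer in the frame of well_floor below -0.017 m and x of stirrer in the frame of well_floor between -0.017 and 0.017 m), for 0.05 s.
5. second time round: the stirrer's foot, down among the beads (under 22 mm above the well's floor), is at least 17 mm to the far side of the well's centre and under 17 mm off that line (all of step 1), for 0.05 s.
6. second time round: the stirrer's foot, down among the beads (under 22 mm above the well's floor), is at least 17 mm to the left side of the well's centre and under 17 mm off that line (all of step 2), for 0.05 s.
7. second time round: the stirrer's foot, down among the beads (under 22 mm above the well's floor), is at least 17 mm to the near side of the well's centre and under 17 mm off that line (all of step 3), for 0.05 s.
8. second time round: the stirrer's foot, down among the beads (under 22 mm above the well's floor), is at least 17 mm to the right side of the well's centre and under 17 mm off that line (all of step 4), for 0.05 s.
At the end, for the whole second after the job is handed in: Boards at rest flat on the drawer floor (6 mm, 0.15 rad), drawer within 6 mm of shut; lid seated (12 mm, height 4 mm, 0.08 rad); stirrer at rest in its pot; all beads in the well, and of beads 0-3 and of beads 4-7 at least one each lies over 10 mm from its start (x of board0 in the frame of drawer_floor between -0.066 and 0.066 m and y of board0 in the frame of drawer_floor between -0.122 and 0.122 m and z of each of board0, board1, board2, board3 in the frame of drawer_floor below 0.006 m and angle between each of board0, board1, board2, board3's own z axis and vertical below 0.15 rad and linear speed of each of board0, board1, board2, board3, lid, stirrer below 0.02 m/s and x of board1 in the frame of drawer_floor between -0.066 and 0.066 m and y of board1 in the frame of drawer_floor between -0.122 and 0.122 m and x of board2 in the frame of drawer_floor between -0.066 and 0.066 m and y of board2 in the frame of drawer_floor between -0.122 and 0.122 m and x of board3 in the frame of drawer_floor between -0.066 and 0.066 m and y of board3 in the frame of drawer_floor between -0.122 and 0.122 m and value of joint drawer below 0.006 m and horizontal distance between lid and well_floor below 0.012 m and z of lid in the frame of well_floor between 0.046 and 0.054 m and angle between lid's own z axis and vertical below 0.08 rad and horizontal distance between stirrer and pot below 0.03 m and height (world z) of stirrer below 0.025 m and angle between stirrer's own z axis and vertical below 0.75 rad and horizontal distance between each of bead0_center, bead1_center, bead2_center, bead3_center, bead4_center, bead5_center, bead6_center, bead7_center and well_floor below 0.058 m and z of each of bead0_center, bead1_center, bead2_center, bead3_center, bead4_center, bead5_center, bead6_center, bead7_center in the frame of well_floor below 0.06 m and distance of any of bead0_center, bead1_center, bead2_center, bead3_center from where it was at the start of the episode above 0.01 m and distance of any of bead4_center, bead5_center, bead6_center, bead7_center from where it was at the start of the episode above 0.01 m); the robot touches nothing.
It fails at once if the screwdriver case is pushed more than 30 mm (distance of screwdriver_case from where it was at the start of the episode above 0.03 m).
It fails at once if the orange pry tool is pushed more than 30 mm (distance of pry_tool from where it was at the start of the episode above 0.03 m).
Of board0, board1, board2, board3 only 2 to 4 are there at a start; the rules pass over those that are not, and their reading is None.
At some moment in a run one of board0, board1, board2, board3 may be knocked a few centimetres aside while the robot is not near it.
It also fails if it takes over 200 s, if anything falls off the work surface, if the arm or the gripper's body presses on something with over 40 N, if the wrist force passes 120 N, or if a joint passes its speed limit or range.

ROBOT

A 7-joint arm with a two-finger parallel gripper is mounted at the origin on the work surface. World frame = base frame: x ahead of the robot, y to its left, z up, the work surface at z = 0. Lengths are in mm, angles in rad, forces in N, time in s.
With the tool pointing down it reaches from about 400 to 875 mm from the base axis. Payload 4.4 kg.
Tool frame: the origin (TCP) lies at the very end of the fingers, on their centre line; the grasp point (between the pads) lies 19 mm behind it; y points along the fingers, z is the direction in which the jaws open and shut, and the axes are right-handed (so a half turn about y gives the same grasp; the last joint's range is limited). The gripper opens to 85 mm and grips with 20 to 120 N. Pads are 22 mm wide; open, the fingers measure 114 mm over their backs; the gripper's body (76 mm by 85 mm) begins 54 mm behind the grasp point. The pads swing forward as they close: fully open they stand 13 mm farther back than shut.
Start: joints at [-1.413, 0.628, 0.038, 1.517, -0.027, 0.996, -0.02], TCP at [144.233, 633.81, 231.313] pointing down, gripper open.
Joint ranges: [-3.06, 3.06], [-0.37, 2.12], [-1.25, 1.32], [0.18, 2.47], [-1.1, 4.24], [0.23, 1.98], [-2.94, 2.94]. Speed limits (rad/s): [2.57, 2.57, 3.14, 3.14, 3.14, 3.14, 3.14].

INTERFACE

Orientations are given as [roll, pitch, yaw] about the fixed x, y, z axes, in that order (R = Rz(yaw) Ry(pitch) Rx(roll)).
In Python, from cell import ctrl, imaging, finish_job gives the robot as it stands.
- The arm moves only by the shell command python3 -m inch 'ROWS'. ROWS is JSON, one flat list of numbers, 7 for each row, row after row: the opening, from 0 (shut) to 1 (fully open), then the shift along the tool's x, y, z in cm, then the turn, a rotation vector about the tool's x, y, z in degrees. A call has 1 to 12 rows; each row is the pose to reach, as a shift and turn from the pose commanded when the call began, along the tool's axes at that moment; what a row does not reach only later rows make up. A row lasts 1/10 s, in which the tool goes at most 50 mm and 8.59 degrees, less where a joint would pass 70% of its speed; a pose out of reach is approached as far as the arm can. A call with a gripper value outside its range is refused whole. The fingers move at their own pace and stop on an object; the grip force is fixed at half the most. Time passes only in rows, so rows that repeat a pose let the fingers close. It gives the time, the measured TCP pose, the force and the opening at its end, in the units of the state.
- ctrl.read_state(): the state, without advancing time (a new reading comes with each control period).
- imaging.get_image(name): name is "scene" or "top" or "wrist"; returns a dict with "img" (400x640x3 uint8, red, green, blue), "fx", "fy", "cx", "cy" (pixels), "dist" ([k1, k2, p1, p2, k3] as OpenCV has them; the pictures are not rectified), "R" (3x3) and "t" (3): a world point X has camera coordinates R X + t. Camera axes: x right, y down, z forward; pixel columns grow to the right and rows downward; lengths in mm; the calibration is good to about 2 mm. A picture is of the moment at which its call begins. There is no depth.
- finish_job(): hands the job in, once; it reports no verdict.
The state is a dict: "clock": time; "qpos": joint angles; "qd": joint speeds; "tau": joint torques, N m; "eef_pos": TCP position; "tool_rot": TCP orientation; "force": force on the tool from outside, world axes, zero at the start; "torque": the same for the moment, N m; "width": finger opening in mm.
Only numpy, scipy, OpenCV 4.12 (cv2) and the standard library are available. Lean on these libraries where they do the work, as an engineer would, in place of code of your own. Each camera call takes 0.05 s, during which the arm holds its last target.

## Working session

There is one attempt and no reset: what is moved stays moved. The work goes in short steps, Python scripts to look and compute and a shell command to move; the robot and the scene stay as the last step left them, time stands still between calls to the robot, and variables do not carry over. Pictures are saved under pics/ and viewed, and the job is handed in when it is done.

```bash
ls; mkdir -p pics; cat > look.py <<'E'
import sys,cv2,numpy as np
from cell import imaging,ctrl
def snap(name,out):
    d=imaging.get_image(name); cv2.imwrite(f'pics/{out}.png',d['img'][:,:,::-1]); np.save(f'pics/{out}.npy',d,allow_pickle=True); return d
E
python3 - <<'E'
from look import *
for n in ['scene','top','wrist']:
    d=snap(n,n+'0'); print(n,d['fx'],d['cx'],d['cy'],d['dist'],(-d['R'].T@d['t']).round(0))
s=ctrl.read_state(); print(s)
E
```

```text
pics
scene 365.22055356519553 325.94632154570405 200.05404318711425 [0.01313991 0.         0.         0.         0.        ] [1050. -636.  890.]
top 410.30364198001155 319.2984972319421 201.5667187023967 [0.01369082 0.         0.         0.         0.        ] [ 516.  -19. 1384.]
wrist 280.46927941606646 319.13710941118717 203.0143368628276 [-0.04360809  0.          0.          0.          0.        ] [ 77. 647. 372.]
{'clock': 0.15, 'qpos': array([-1.41279805,  0.62913555,  0.03845795,  1.5181084 , -0.02701662,
        0.99631577, -0.01997222]), 'qd': array([-0.00162337, -0.00238434,  0.00148132, -0.00213596, -0.00032749,
       -0.00172353,  0.00058551]), 'tau': array([ 1.96981055e-03, -5.63788891e+01,  1.22782230e+00, -1.93652451e+01,
        1.11241013e-02,  7.17641349e-03, -4.71065235e-06]), 'eef_pos': array([144.12268048, 633.34437716, 230.60885818]), 'tool_rot': array([-1.57224556e+00,  1.93305563e-06, -2.23786591e-01]), 'force': array([0.29764456, 0.68506948, 0.3658348 ]), 'torque': array([ 0.03318968, -0.023253  ,  0.02271642]), 'width': 85.33578994697379}
```

View pics/top0.png

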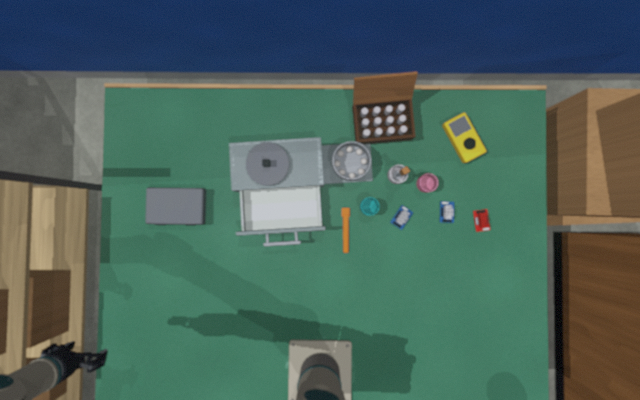

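View pics/scene0.png

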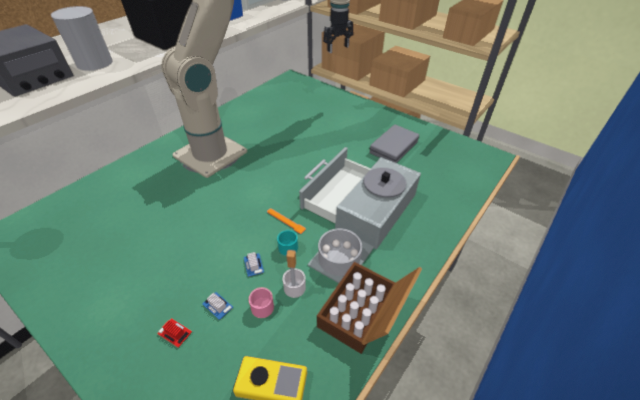

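View pics/wrist0.png

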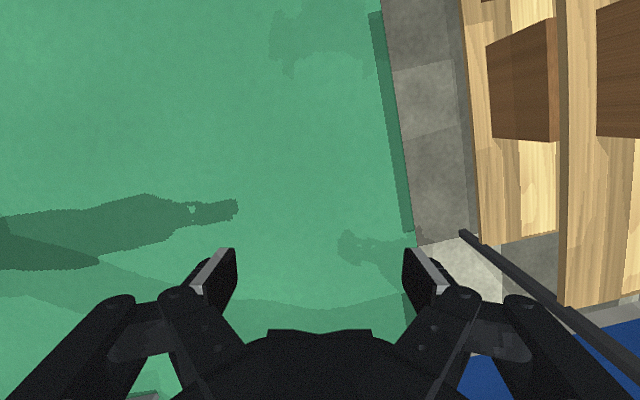

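```bash
cat >> look.py <<'E'
def crop(src,out,x0,y0,x1,y1,k):
    im=cv2.imread(f'pics/{src}.png')[y0:y1,x0:x1]; cv2.imwrite(f'pics/{out}.png',cv2.resize(im,None,fx=k,fy=k,interpolation=cv2.INTER_CUBIC))
def ray(d,px,z):
    K=np.array([[d['fx'],0,d['cx']],[0,d['fy'],d['cy']],[0,0,1]])
    u=cv2.undistortPoints(np.array([[px]],float),K,np.array(d['dist']))[0,0]
    C=-d['R'].T@d['t']; v=d['R'].T@np.array([u[0],u[1],1]); return C+v*(z-C[2])/v[2]
def load(n): return np.load(f'pics/{n}.npy',allow_pickle=True).item()
def tri(d1,p1,d2,p2):
    a,u=ray(d1,p1,0),ray(d1,p1,100)-ray(d1,p1,0); b,v=ray(d2,p2,0),ray(d2,p2,100)-ray(d2,p2,0)
    s=np.linalg.lstsq(np.c_[u,-v],b-a,rcond=None)[0]; P=a+u*s[0];Q=b+v*s[1]; return (P+Q)/2,np.linalg.norm(P-Q)
def proj(d,X):
    K=np.array([[d['fx'],0,d['cx']],[0,d['fy'],d['cy']],[0,0,1]])
    return cv2.projectPoints(np.array(X,float).reshape(-1,1,3),cv2.Rodrigues(d['R'])[0],d['t'],K,np.array(d['dist']))[0][:,0]
E
python3 - <<'E'
from look import *
crop('top0','tA',225,125,385,255,5)
crop('top0','tB',370,150,500,240,6)
crop('scene0','sA',180,220,320,350,5)
E
```

```text
(no output)
```

View pics/tA.png

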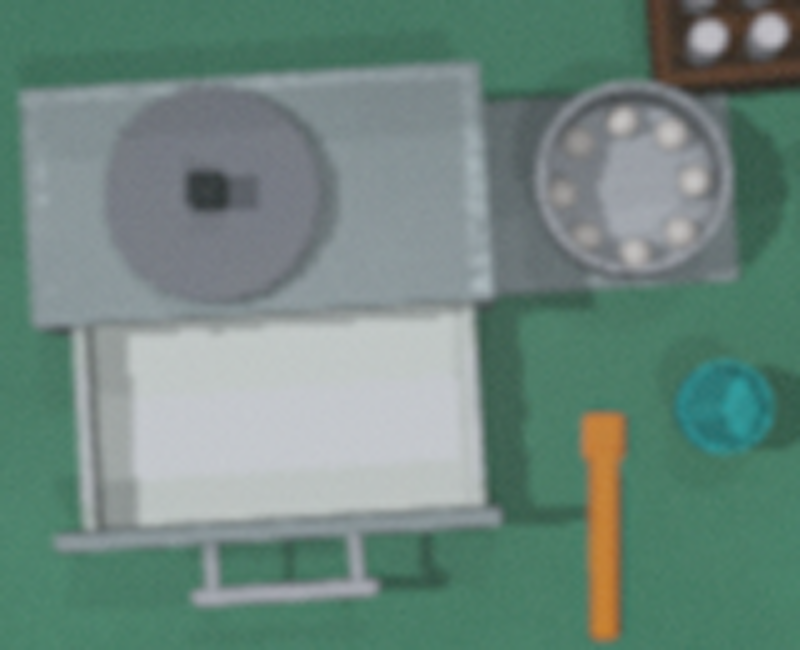

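View pics/tB.png

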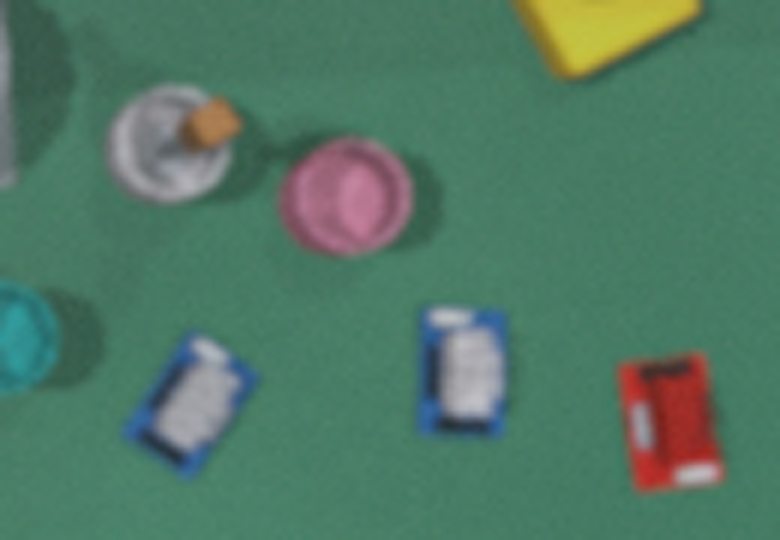

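View pics/sA.png

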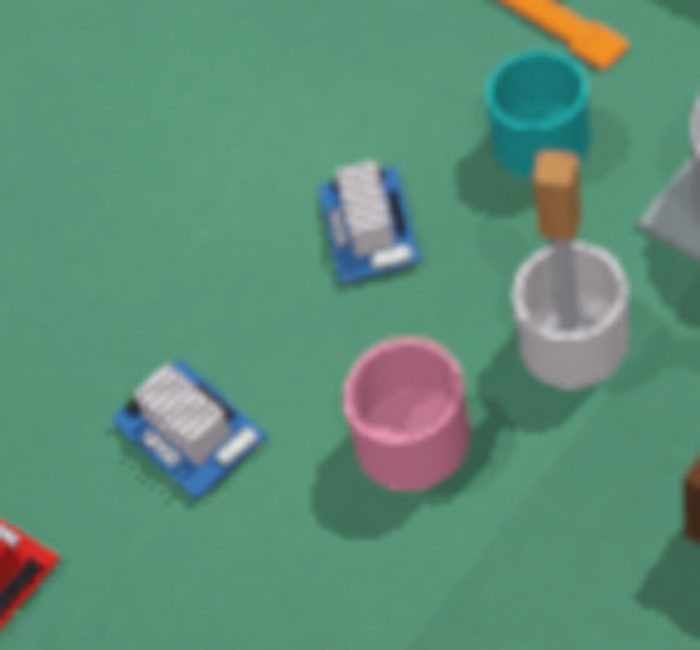

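```bash
python3 - <<'E'
from look import *
np.set_printoptions(suppress=True,precision=1)
d=load('top0'); s=load('scene0')
A=lambda x,y,z: ray(d,(225+(x+.5)/5-.5,125+(y+.5)/5-.5),z)
B=lambda x,y,z: ray(d,(370+(x+.5)/6-.5,150+(y+.5)/6-.5),z)
S=lambda x,y: (180+(x+.5)/5-.5,220+(y+.5)/5-.5)
for n,p in dict(bl=(20,92),br=(475,65),fr=(490,298),fl=(38,325)).items(): print(n,A(*p,100))
h1,h2=A(192,598,62),A(378,588,62); print('handle',h1,h2,(h1+h2)/2, np.linalg.norm(h1-h2))
print('well',A(635,178,68),'lid',A(213,194,114),'knob',A(208,190,146))
print('pot',B(170,143,50))
print('grip',B(218,122,158), tri(d,(370+218/6,150+122/6),s,S(556,165)))
for c in ([(195,335),(258,378),(188,475),(128,432)],[(422,310),(505,313),(505,435),(420,432)]):
    P=np.array([B(*q,8) for q in c]); m=P.mean(0)
    l=(P[0]+P[1]-P[2]-P[3])/2; print('board',m,l,np.degrees(np.arctan2(l[1],l[0])))
print('sink tops',B(200,408,32),B(475,372,32))
print('turq',B(10,338,50),'pink',B(350,197,50)); print('pry',A(604,415,8),A(604,638,8))
E
```

```text
bl [743.4 294.1 100. ]
br [762.7   6.8 100. ]
fr [615.8  -4.2 100. ]
fl [596.1 280.1 100. ]
handle [423.3 186.3  62. ] [431.1  66.4  62. ] [427.2 126.3  62. ] 120.08693371928102
well [696.4 -96.3  68. ] lid [678.  168.9 114. ] knob [676.3 167.3 146. ]
pot [ 656.9 -247.9   50. ]
grip [ 656.2 -253.1  158. ] (array([ 655.9, -251.5,  164.5]), np.float64(4.625348575423717))
board [ 515.3 -268.     8. ] [ 54.3 -37.8   0. ] -34.79236248187641
board [ 534.9 -417.4    8. ] [67.7 -0.6  0. ] -0.5017203182743492
sink tops [ 513.7 -267.9   32. ] [ 534.9 -417.    32. ]
turq [ 550.4 -162.2   50. ] pink [ 628.5 -344.8   50. ]
pry [545.  -80.3   8. ] [396.2 -81.5   8. ]
```

```bash
cat > go.py <<'E'
# usage: go.py x y z yawdeg -> shift(cm) and turn(deg) in tool axes
import sys,numpy as np
from scipy.spatial.transform import Rotation as R
from cell import ctrl
s=ctrl.read_state(); cur=R.from_euler('xyz',s['tool_rot'])
x,y,z,yaw=map(float,sys.argv[1:5])
tgt=R.from_euler('xyz',[-np.pi/2,0,np.radians(yaw)])
print('t',s['clock'],'shift',(cur.inv().apply(np.array([x,y,z])-s['eef_pos'])/10).round(2),'turn',np.degrees((cur.inv()*tgt).as_rotvec()).round(2),'q',s['qpos'].round(2),'F',s['force'].round(1),'w',round(s['width'],1))
E
python3 go.py 480 300 250 4
```

```text
t 0.15 shift [ 40.15  -1.9  -25.05] turn [ 8.000e-02 -1.682e+01 -1.000e-02] q [-1.41  0.63  0.04  1.52 -0.03  1.   -0.02] F [0.3 0.7 0.4] w 85.3
```

```bash
python3 -m inch '[1,4,0,-2.5,0,-2,0, 1,8,-0.5,-5,0,-4,0, 1,12,-0.5,-7.5,0,-6,0, 1,16,-1,-10,0,-8,0, 1,20,-1,-12.5,0,-10,0, 1,24,-1,-15,0,-12,0, 1,28,-1.5,-17.5,0,-14,0, 1,32,-1.5,-20,0,-16,0, 1,36,-2,-22.5,0,-16.8,0, 1,40,-2,-25,0,-16.8,0, 1,40,-2,-25,0,-16.8,0]'; python3 go.py 570 -250 270 4
```

```text
clock: 1.25
eef_pos: [484.7, 293.5, 251.3]
tool_rot: [-1.575, -0.003, 0.057]
force: [-0.4, 1.0, -0.4]
width: 84.9
t 1.25 shift [  5.42  -1.61 -54.76] turn [ 0.26 -0.73  0.2 ] q [-0.59  0.48 -0.01  1.73  0.01  0.93  1.02] F [-0.4  1.  -0.4] w 84.9
```

```bash
python3 -m inch '[1,1,-0.5,-5,0,0,0, 1,2,-1,-10,0,0,0, 1,4,-1.5,-15,0,0,0, 1,6,-2,-20,0,0,0, 1,8,-2.5,-25,0,0,0, 1,10,-3,-30,0,0,0, 1,13,-3.5,-35,0,0,0, 1,15,-4,-40,0,0,0, 1,18,-4.5,-44,0,0,0, 1,20,-5,-48,0,0,0, 1,22,-5,-52,0,0,0, 1,22,-5,-54,0,-0.7,0]'; python3 - <<'E'
from look import *
snap('wrist','w1')
E
python3 go.py 657 -252 270 4
```

```text
clock: 2.45
eef_pos: [737.0, -224.1, 300.4]
tool_rot: [-1.571, -0.0, 0.082]
force: [0.4, 0.8, -0.2]
width: 85.4
t 2.5 shift [-8.01  2.95 -1.21] turn [ 0.46  0.24 -0.08] q [ 0.25  0.79  0.04  0.99 -0.02  1.36  1.93] F [-2.1 -5.4 -0.4] w 85.5
```

View pics/w1.png

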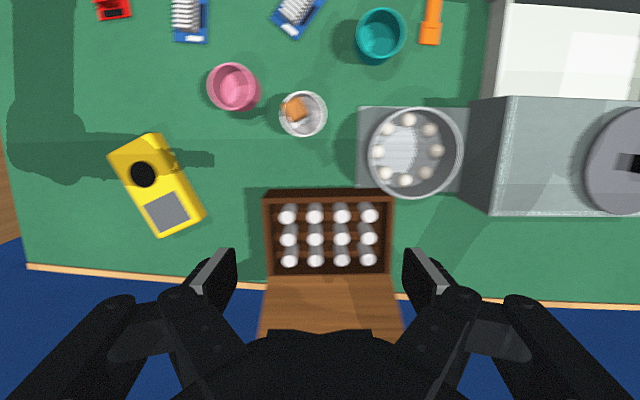

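```bash
python3 - <<'E'
from look import *
crop('w1','w1a',260,70,350,150,8); crop('w1','w1b',350,90,480,210,6)
d=load('w1'); print((-d['R'].T@d['t']).round(1), d['R'].round(2))
E
```

```text
[ 668.1 -231.2  442.3] [[-0.08  1.   -0.  ]
 [ 0.96  0.08  0.27]
 [ 0.27  0.02 -0.96]]
```

View pics/w1a.png

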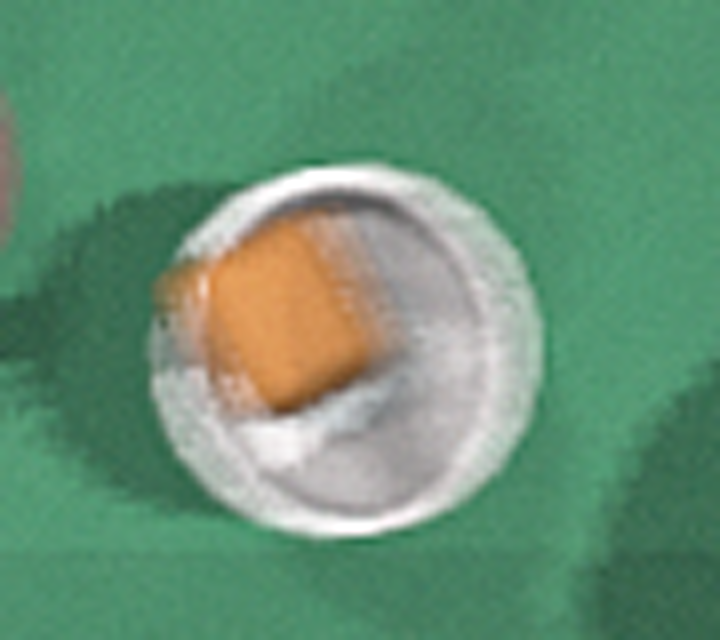

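View pics/w1b.png

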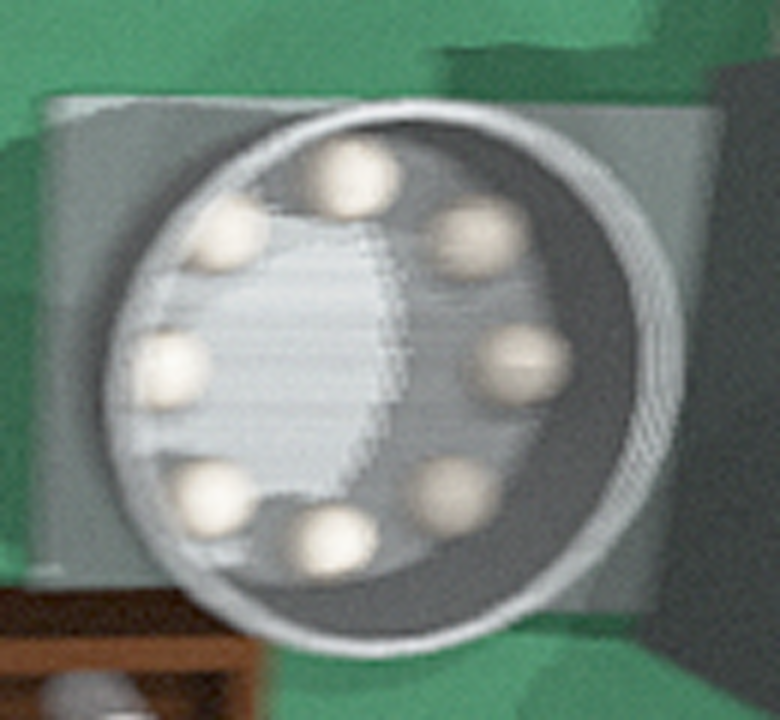

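```bash
python3 - <<'E'
from look import *
np.set_printoptions(suppress=True,precision=1)
d=load('w1')
W=lambda x,y,z: ray(d,(260+(x+.5)/8-.5,70+(y+.5)/8-.5),z)
c=[(207,290),(310,213),(377,347),(277,410)]
P=[W(*p,160) for p in c]
for i in range(4):
  e=P[(i+1)%4]-P[i]; print(P[i],np.linalg.norm(e),np.degrees(np.arctan2(e[1],e[0])))
print(sum(P)/4,'pot',W(346,348,50))
t=load('top0'); print(tri(d,(260+290/8-.4,70+312/8-.4),t,(370+215/6,150+122/6)))
E
```

```text
[ 653.9 -265.   160. ] 15.23602303626494 129.5393949175237
[ 644.2 -253.2  160. ] 17.191824996615132 31.62401615054646
[ 658.9 -244.2  160. ] 14.23038409073024 -54.40959091478711
[ 667.2 -255.8  160. ] 16.102867839125555 -145.19139067437314
[ 656.  -254.6  160. ] pot [ 655.9 -254.5   50. ]
(array([ 655.6, -255.2,  148.7]), np.float64(1.405297325681573))
```

```bash
python3 -m inch '[1,0,0,0,0,0,0, 1,0,0,0,0,0,0]'; python3 go.py 656 -252 270 -58
```

```text
clock: 2.7
eef_pos: [735.4, -221.2, 300.4]
tool_rot: [-1.569, 0.001, 0.082]
force: [-0.4, 0.4, -0.3]
width: 85.2
t 2.7 shift [-8.17  3.04 -2.42] turn [-5.000e-02  6.268e+01 -1.200e-01] q [ 0.24  0.78  0.03  1.   -0.02  1.36  1.92] F [-0.4  0.4 -0.3] w 85.2
```

```bash
python3 -m inch '[1,-1,0,0,0,8,0, 1,-2,0.5,-0.5,0,16,0, 1,-3,1,-1,0,24,0, 1,-4,1.5,-1.5,0,32,0, 1,-5,2,-2,0,40,0, 1,-6,2.5,-2.4,0,48,0, 1,-7,3,-2.4,0,56,0, 1,-8.2,3,-2.4,0,62.7,0, 1,-8.2,3,-2.4,0,62.7,0, 1,-8.2,3,-2.4,0,62.7,0, 1,-8.2,3,-2.4,0,62.7,0]'; python3 - <<'E'
from look import *
snap('wrist','w2')
E
python3 go.py 656 -252 270 -58
```

```text
clock: 3.8
eef_pos: [656.9, -251.5, 271.7]
tool_rot: [-1.569, -0.0, -1.009]
force: [1.0, 0.1, -0.2]
width: 85.4
t 3.85 shift [-0.02  0.15 -0.08] turn [-0.06  0.15  0.  ] q [ 0.17  0.7   0.3   1.3  -0.21  1.17  1.05] F [-0.9 -1.  -0.4] w 85.6
```

View pics/w2.png

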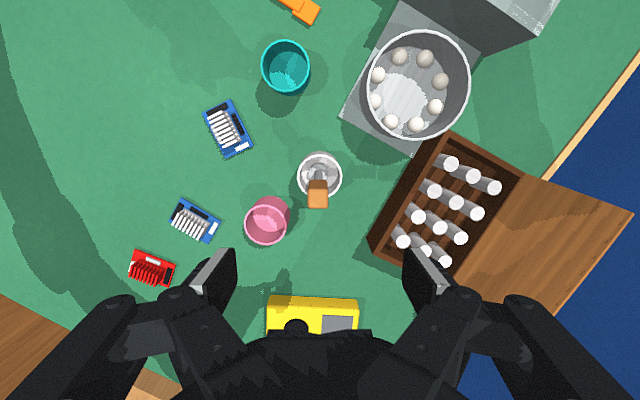

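```bash
python3 - <<'E'
from look import *
crop('w2','w2a',285,140,355,220,8)
E
```

```text
(no output)
```

View pics/w2a.png

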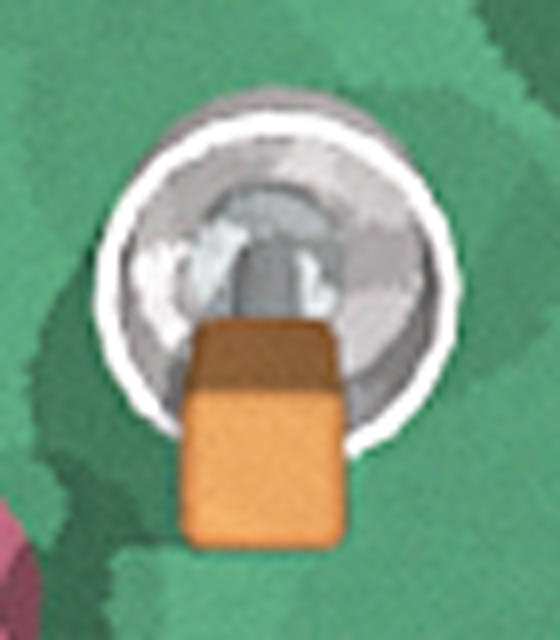

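```bash
python3 - <<'E'
from look import *
np.set_printoptions(suppress=True,precision=1)
d=load('w2')
W=lambda x,y,z: ray(d,(285+(x+.5)/8-.5,140+(y+.5)/8-.5),z)
c=[(185,392),(343,392),(348,546),(182,546)]
P=[W(*p,160) for p in c]; 
for i in range(4):
  e=P[(i+1)%4]-P[i]; print(P[i],np.linalg.norm(e),np.degrees(np.arctan2(e[1],e[0])))
print(sum(P)/4,'pot',W(278,285,50),'foot',W(266,250,10))
E
python3 go.py 656 -252 115 -58
```

```text
[ 642.  -249.2  160. ] 18.297263328424194 32.162034671574645
[ 657.5 -239.5  160. ] 18.643841036610333 -55.54786328319107
[ 668.  -254.9  160. ] 19.598174288612235 -147.84033296523094
[ 651.4 -265.3  160. ] 18.63643385873396 120.45266787496912
[ 654.7 -252.2  160. ] pot [ 655.1 -249.5   50. ] foot [ 653.7 -251.3   10. ]
t 3.85 shift [-0.02 15.65 -0.09] turn [-0.06  0.15  0.  ] q [ 0.17  0.7   0.3   1.3  -0.21  1.17  1.05] F [-0.9 -1.  -0.4] w 85.6
```

```bash
python3 -m inch '[1,-0.1,4,-0.15,0,0,0, 1,-0.1,7,-0.15,0,0,0, 1,-0.1,10,-0.15,0,0,0, 1,-0.1,12.5,-0.15,0,0,0, 1,-0.1,14.5,-0.15,0,0,0, 1,-0.1,15.4,-0.15,0,0,0, 1,-0.1,15.4,-0.15,0,0,0, 1,-0.1,15.4,-0.15,0,0,0]'; python3 - <<'E'
from look import *
snap('wrist','w3'); snap('scene','s3'); crop('s3','s3a',200,130,380,330,4)
E
```

```text
clock: 4.65
eef_pos: [654.9, -253.0, 118.1]
tool_rot: [-1.57, -0.001, -1.012]
force: [0.2, 0.3, 1.2]
width: 85.6
```

View pics/w3.png

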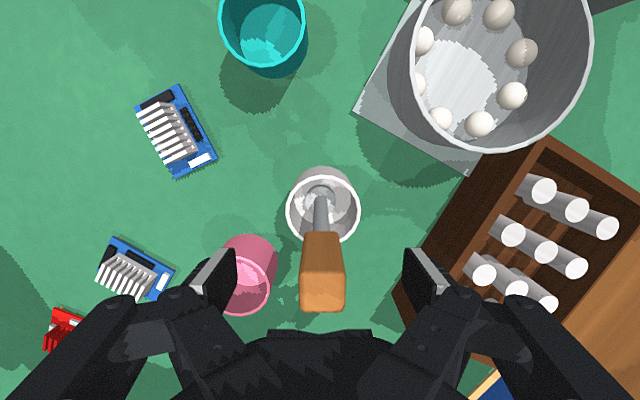

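View pics/s3a.png

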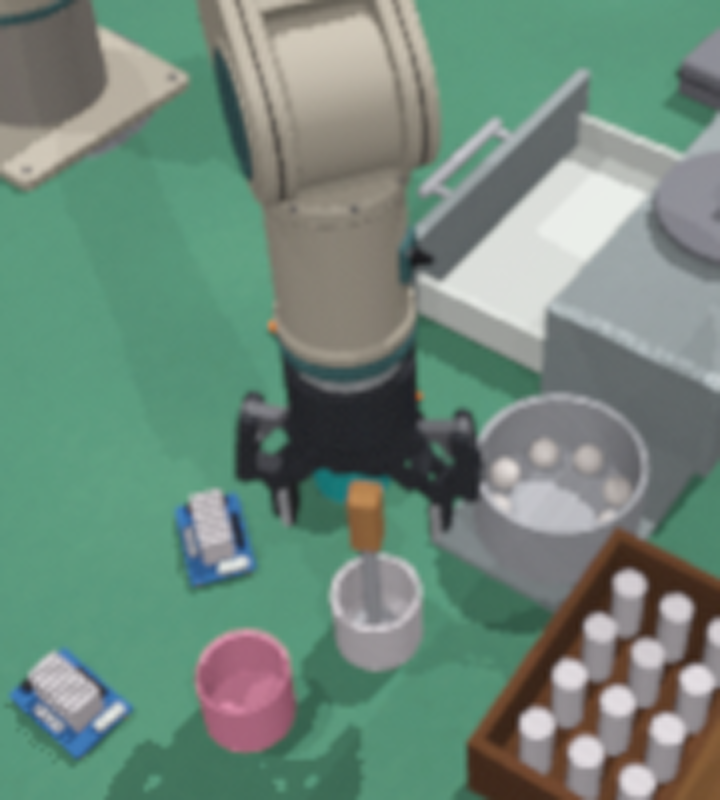

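```bash
python3 -m inch '[0,0,0,0,0,0,0, 0,0,0,0,0,0,0, 0,0,0,0,0,0,0, 0,0,0,0,0,0,0, 0,0,0,0,0,0,0, 0,0,0,0,0,0,0, 0,0,0,0,0,0,0, 0,0,0,0,0,0,0]'; python3 go.py 697 -96 215 -58
```

```text
clock: 5.55
eef_pos: [654.5, -252.6, 117.5]
tool_rot: [-1.57, -0.0, -1.013]
force: [0.4, 0.9, 1.6]
width: 19.5
t 5.55 shift [-11.03  -9.75  11.91] turn [-0.03 -0.01  0.02] q [ 0.19  0.84  0.26  1.46 -0.25  0.87  1.08] F [0.4 0.9 1.6] w 19.5
```

```bash
python3 -m inch '[0,0,-2,0,0,0,0, 0,0,-4,0,0,0,0, 0,0,-7,0,0,0,0, 0,0,-9.7,0,0,0,0, 0,-2,-9.7,2,0,0,0, 0,-4,-9.7,4.3,0,0,0, 0,-6,-9.7,6.5,0,0,0, 0,-8,-9.7,8.7,0,0,0, 0,-10,-9.7,10.8,0,0,0, 0,-11,-9.7,11.9,0,0,0, 0,-11,-9.7,11.9,0,0,0, 0,-11,-9.7,11.9,0,0,0]'; python3 - <<'E'
from look import *
snap('wrist','w4'); snap('scene','s4'); snap('top','t4'); crop('s4','s4a',250,130,410,290,5)
E
python3 go.py 697 -96 129 -58
```

```text
clock: 6.75
eef_pos: [696.2, -98.3, 214.0]
tool_rot: [-1.573, -0.001, -1.014]
force: [-0.2, -0.3, -1.1]
width: 19.0
t 6.9 shift [-0.25  8.54  0.26] turn [ 0.07 -0.21  0.07] q [-0.06  0.74  0.3   1.37 -0.23  1.06  0.83] F [ 0.6 -0.7 -1.1] w 19.2
```

View pics/w4.png

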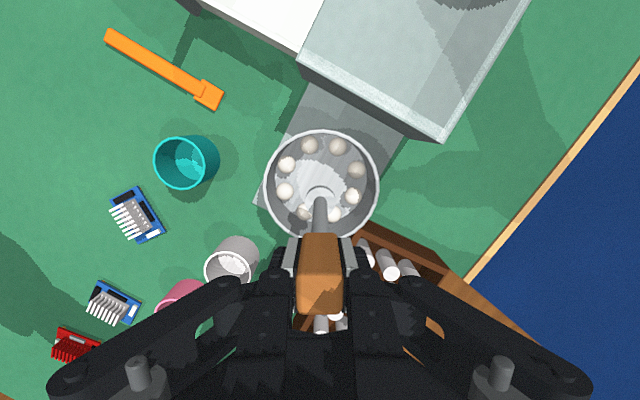

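View pics/s4a.png

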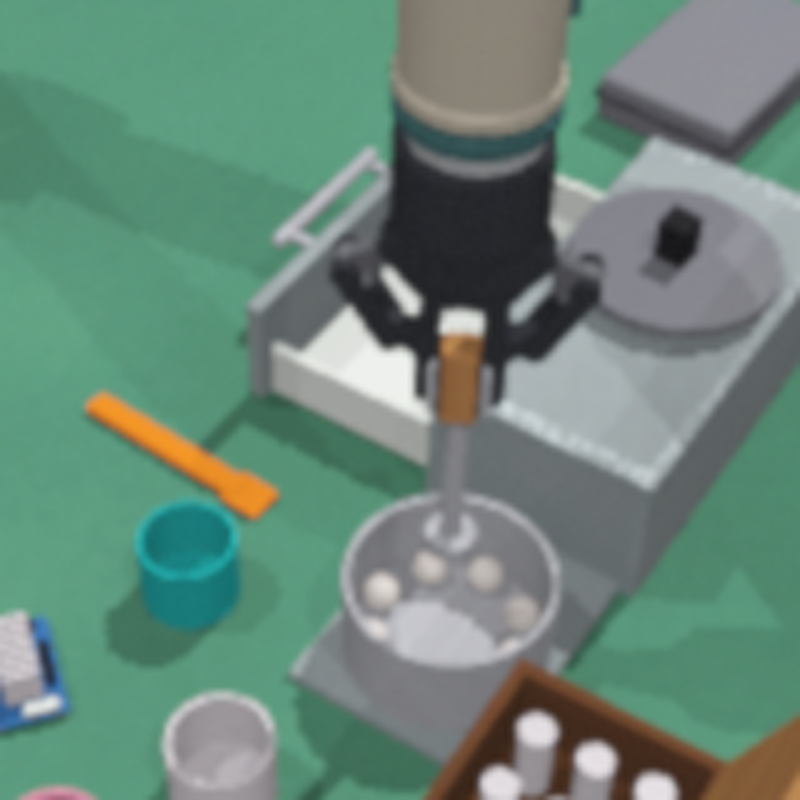

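```bash
python3 - <<'E'
from look import *
np.set_printoptions(suppress=True,precision=1)
d=load('w4')
L,Rr,T,B=[ray(d,p,68) for p in [(264,182),(379.5,186),(321,129),(322,242)]]
print(L,Rr,(L+Rr)/2,T,B,(T+B)/2)
# ellipse in top
t=load('t4')
a=np.arange(12)*15+15
for s in (0,180):
  th=np.radians(a+s+61.9); b=np.radians(s+61.9)
  print(np.c_[2.8*(np.cos(th)-np.cos(b)),2.8*(np.sin(th)-np.sin(b))].round(1).tolist())
print(2.8*np.cos(np.radians(61.9)),2.8*np.sin(np.radians(61.9)))
E
```

```text
[ 641.3 -122.    68. ] [746.5 -61.5  68. ] [693.9 -91.8  68. ] [663.5 -44.9  68. ] [ 729.  -147.5   68. ] [696.3 -96.2  68. ]
[[-0.7, 0.3], [-1.4, 0.3], [-2.1, 0.2], [-2.8, -0.1], [-3.4, -0.6], [-3.8, -1.2], [-4.0, -1.8], [-4.1, -2.6], [-4.0, -3.3], [-3.7, -3.9], [-3.2, -4.5], [-2.6, -4.9]]
[[0.7, -0.3], [1.4, -0.3], [2.1, -0.2], [2.8, 0.1], [3.4, 0.6], [3.8, 1.2], [4.0, 1.8], [4.1, 2.6], [4.0, 3.3], [3.7, 3.9], [3.2, 4.5], [2.6, 4.9]]
1.3188332674143477 2.4699552248494694
```

```bash
python3 -m inch '[0,-0.2,2,0.2,0,0,0, 0,-0.2,4,0.2,0,0,0, 0,-0.2,6,0.2,0,0,0, 0,-0.2,7.5,0.2,0,0,0, 0,-0.2,8.5,0.2,0,0,0, 0,-0.2,8.5,0.2,0,0,0, 0,-0.2,8.5,0.2,0,0,0]'; python3 go.py 696.5 -96 129 -58
```

```text
clock: 7.6
eef_pos: [697.8, -94.1, 129.8]
tool_rot: [-1.57, -0.001, -1.013]
force: [-0.2, -0.3, -1.4]
width: 19.2
t 7.6 shift [ 0.09  0.08 -0.21] turn [-0.03 -0.05  0.04] q [-0.05  0.83  0.27  1.44 -0.25  0.9   0.85] F [-0.2 -0.3 -1.4] w 19.2
```

```bash
python3 -m inch '[0,0.4,0,0.6,0,0,0, 0,0.7,0,1.2,0,0,0, 0,1,0,1.8,0,0,0, 0,1.4,0,2.3,0,0,0, 0,1.4,0,2.3,0,0,0, 0,1.4,0,2.3,0,0,0]'; python3 -m inch '[0,-0.7,0,0.3,0,0,0, 0,-1.4,0,0.3,0,0,0, 0,-2.1,0,0.2,0,0,0, 0,-2.8,0,-0.1,0,0,0, 0,-3.4,0,-0.6,0,0,0, 0,-3.8,0,-1.2,0,0,0, 0,-4.0,0,-1.8,0,0,0, 0,-4.1,0,-2.6,0,0,0, 0,-4.0,0,-3.3,0,0,0, 0,-3.7,0,-3.9,0,0,0, 0,-3.2,0,-4.5,0,0,0, 0,-2.6,0,-4.9,0,0,0]'; python3 go.py 668.6 -98 129 -58; python3 -m inch '[0,0.7,0,-0.3,0,0,0, 0,1.4,0,-0.3,0,0,0, 0,2.1,0,-0.2,0,0,0, 0,2.8,0,0.1,0,0,0, 0,3.4,0,0.6,0,0,0, 0,3.8,0,1.2,0,0,0, 0,4.0,0,1.8,0,0,0, 0,4.1,0,2.6,0,0,0, 0,4.0,0,3.3,0,0,0, 0,3.7,0,3.9,0,0,0, 0,3.2,0,4.5,0,0,0, 0,2.6,0,4.9,0,0,0]'; python3 go.py 724.4 -94 129 -58
python3 - <<'E'
from look import *
snap('wrist','w5')
E
```

```text
clock: 8.2
eef_pos: [720.5, -93.9, 127.6]
tool_rot: [-1.579, 0.005, -1.013]
force: [-5.5, -1.4, -1.8]
width: 19.7
clock: 9.4
eef_pos: [671.2, -95.2, 130.1]
tool_rot: [-1.565, 0.0, -1.012]
force: [7.0, 2.2, -1.1]
width: 19.3
t 9.4 shift [ 0.1   0.11 -0.37] turn [-0.34  0.02 -0.01] q [-0.05  0.79  0.27  1.53 -0.26  0.85  0.87] F [ 7.   2.2 -1.1] w 19.3
clock: 10.6
eef_pos: [722.3, -95.3, 128.2]
tool_rot: [-1.577, -0.0, -1.013]
force: [-5.7, -1.6, -1.6]
width: 19.6
t 10.6 shift [ 0.   -0.08  0.24] turn [ 0.35 -0.05  0.01] q [-0.05  0.87  0.27  1.35 -0.25  0.96  0.84] F [-5.7 -1.6 -1.6] w 19.6
```

View pics/w5.png

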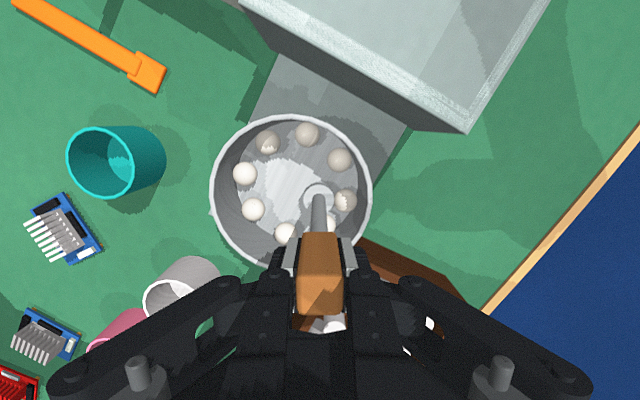

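```bash
python3 - <<'E'
from look import *
np.set_printoptions(suppress=True,precision=1)
d=load('w5'); print(ray(d,(317,198),26))
crop('w5','w5a',200,105,385,280,4)
for p in [(269,141),(307,134),(339,160),(345,201),(244,174),(253,209),(285,234)]: print(ray(d,p,21)-[696.5,-96,0])
E
```

```text
[717.6 -94.4  26. ]
[-40.9  22.   21. ]
[-15.8  44.6  21. ]
[19.9 40.4 21. ]
[45.2 11.7 21. ]
[-45.9 -15.4  21. ]
[-23.3 -40.2  21. ]
[ 14.6 -46.   21. ]
```

View pics/w5a.png

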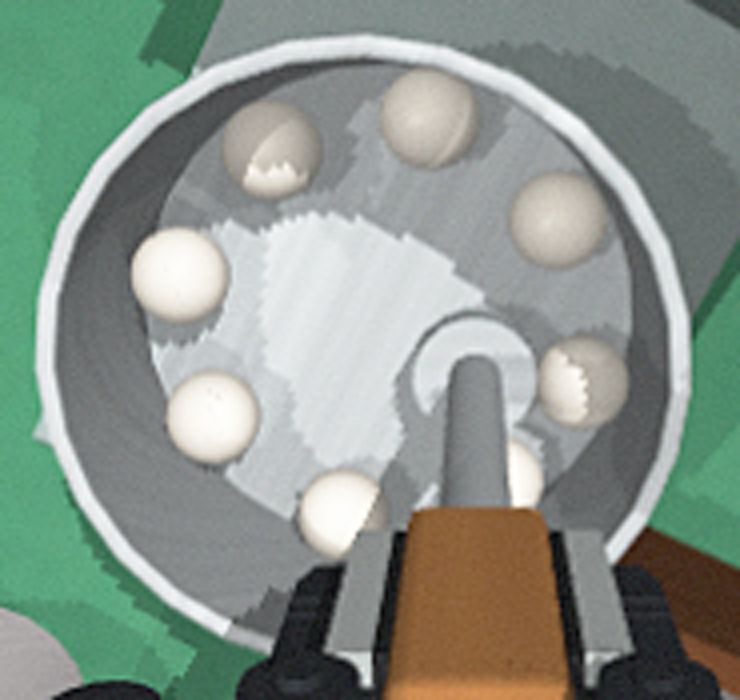

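```bash

snap(){ python3 -c "
from look import *
snap('wrist','$1')"; }
python3 -m inch '[0,-0.7,0,0.3,0,0,0, 0,-1.4,0,0.3,0,0,0, 0,-2.1,0,0.2,0,0,0, 0,-2.8,0,-0.1,0,0,0, 0,-3.4,0,-0.6,0,0,0, 0,-3.8,0,-1.2,0,0,0]'; snap w6L
python3 -m inch '[0,-0.2,0,-0.6,0,0,0, 0,-0.3,0,-1.4,0,0,0, 0,-0.2,0,-2.1,0,0,0, 0,0.1,0,-2.7,0,0,0, 0,0.6,0,-3.3,0,0,0, 0,1.2,0,-3.7,0,0,0]'; snap w6N;  python3 -m inch '[0,0.7,0,-0.3,0,0,0, 0,1.4,0,-0.3,0,0,0, 0,2.1,0,-0.2,0,0,0, 0,2.8,0,0.1,0,0,0, 0,3.4,0,0.6,0,0,0, 0,3.8,0,1.2,0,0,0]'; snap w6R; python3 -m inch '[0,0.2,0,0.6,0,0,0, 0,0.3,0,1.4,0,0,0, 0,0.2,0,2.1,0,0,0, 0,-0.1,0,2.7,0,0,0, 0,-0.6,0,3.3,0,0,0, 0,-1.2,0,3.7,0,0,0]'; snap w6F
python3 - <<'E'
from look import *
ims=[cv2.imread(f'pics/w6{k}.png')[60:300,180:440] for k in 'LNRF']
m=np.vstack([np.hstack(ims[:2]),np.hstack(ims[2:])]); cv2.imwrite('pics/w6m.png',cv2.resize(m,None,fx=1.2,fy=1.2))
E
```

```text
clock: 11.25
eef_pos: [694.7, -70.8, 129.9]
tool_rot: [-1.571, -0.006, -1.014]
force: [1.6, -3.3, -2.1]
width: 19.2
clock: 11.9
eef_pos: [670.0, -96.2, 129.9]
tool_rot: [-1.568, 0.0, -1.012]
force: [3.2, 2.0, -0.5]
width: 19.3
clock: 12.55
eef_pos: [698.3, -120.9, 128.5]
tool_rot: [-1.572, 0.005, -1.012]
force: [-2.2, 2.7, -1.3]
width: 19.2
clock: 13.2
eef_pos: [722.6, -94.2, 128.2]
tool_rot: [-1.575, 0.001, -1.013]
force: [-2.0, 0.2, -2.0]
width: 19.5
```

View pics/w6m.png

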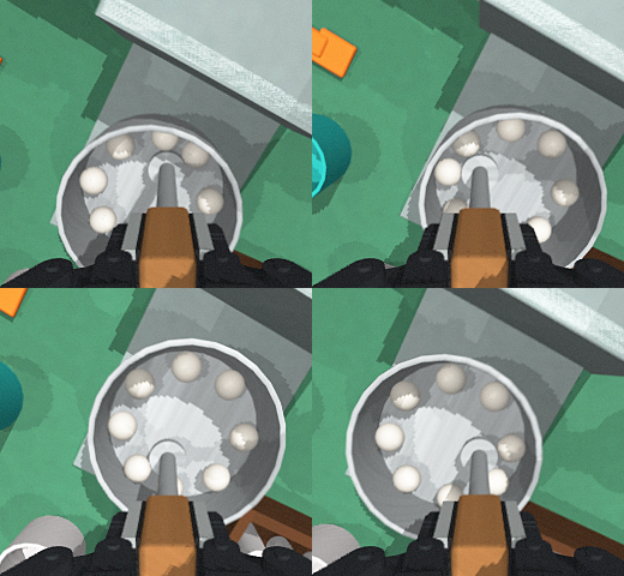

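```bash
python3 - <<'E'
from look import *
np.set_printoptions(suppress=True,precision=1)
crop('w4','w4a',255,120,390,250,5); crop('w6F','w6Fa',180,100,380,270,4)
for k in 'LNRF':
  d=load('w6'+k); s=ray(d,(319.5,197),26)-[696.5,-96,26]; print(k,s)
E
```

```text
L [-4.1 27.5  0. ]
N [-28.8   2.9   0. ]
R [ -1.4 -21.4   0. ]
F [22.9  4.8  0. ]
```

View pics/w4a.png

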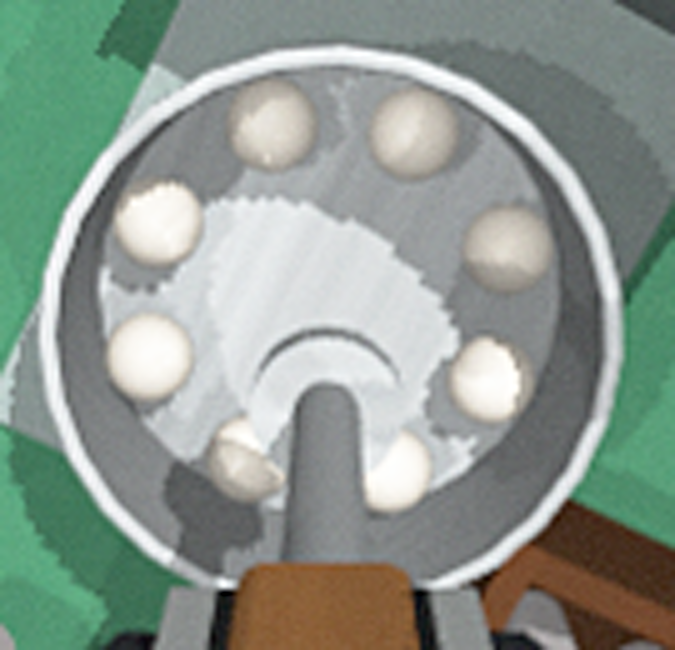

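View pics/w6Fa.png

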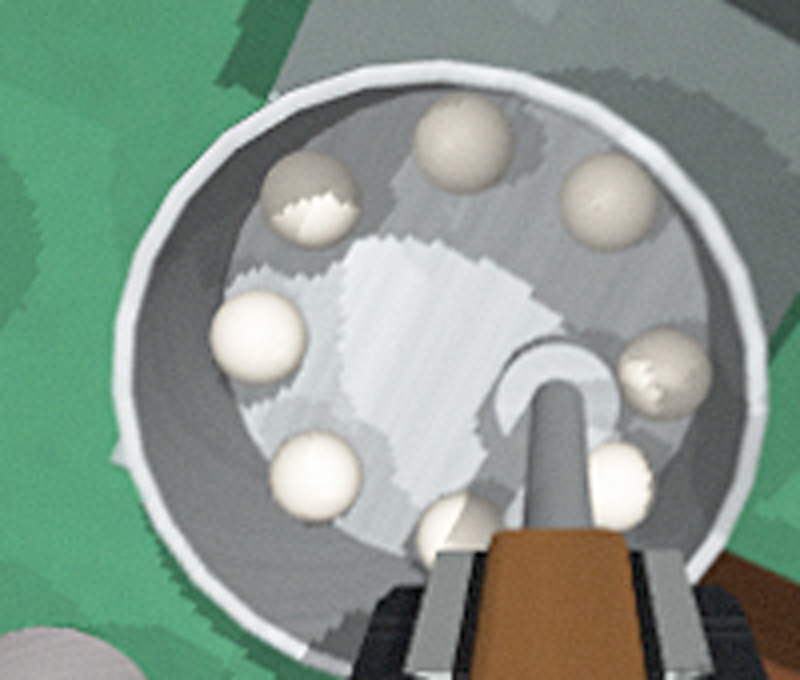

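```bash
python3 - <<'E'
from look import *
np.set_printoptions(suppress=True,precision=0)
def ang(n,pts,ox,oy,k):
  d=load(n); P=np.array([ray(d,(ox+x/k,oy+y/k),21) for x,y in pts])[:,:2]-[696.5,-96]
  c=np.r_[P,].mean(0); o=np.argsort(np.arctan2(*(P-c).T[::-1])); print(n,P[o].tolist() and np.c_[P[o],np.degrees(np.arctan2(*(P[o]-c).T[::-1]))])
ang('w4',[(272,125),(414,132),(507,248),(490,378),(397,470),(160,222),(149,355),(240,460)],255,120,5)
ang('w6F',[(465,143),(608,200),(665,373),(620,485),(460,535),(315,475),(258,337),(312,198)],180,100,4)
E
```

```text
w4 [[ -45.   -6. -174.]
 [ -31.  -36. -131.]
 [   2.  -47.  -87.]
 [  37.  -28.  -36.]
 [  43.    4.    6.]
 [  29.   33.   49.]
 [  -5.   44.   96.]
 [ -34.   28.  139.]]
w6F [[ -41.  -22. -151.]
 [ -14.  -45. -107.]
 [  23.  -39.  -60.]
 [  48.   -9.  -10.]
 [  42.   20.   25.]
 [  10.   46.   77.]
 [ -23.   40.  120.]
 [ -45.   12.  166.]]
```

```bash
python3 -m inch '[0,-0.7,0,0.3,0,0,0, 0,-1.4,0,0.3,0,0,0, 0,-2.1,0,0.2,0,0,0, 0,-2.8,0,-0.1,0,0,0, 0,-3.4,0,-0.6,0,0,0, 0,-3.8,0,-1.2,0,0,0, 0,-4.0,0,-1.8,0,0,0, 0,-4.1,0,-2.6,0,0,0, 0,-4.0,0,-3.3,0,0,0, 0,-3.7,0,-3.9,0,0,0, 0,-3.2,0,-4.5,0,0,0, 0,-2.6,0,-4.9,0,0,0]';  python3 -m inch '[0,0.7,0,-0.3,0,0,0, 0,1.4,0,-0.3,0,0,0, 0,2.1,0,-0.2,0,0,0, 0,2.8,0,0.1,0,0,0, 0,3.4,0,0.6,0,0,0, 0,3.8,0,1.2,0,0,0, 0,4.0,0,1.8,0,0,0, 0,4.1,0,2.6,0,0,0, 0,4.0,0,3.3,0,0,0, 0,3.7,0,3.9,0,0,0, 0,3.2,0,4.5,0,0,0, 0,2.6,0,4.9,0,0,0]';  python3 -m inch '[0,-0.7,0,0.3,0,0,0, 0,-1.4,0,0.3,0,0,0, 0,-2.1,0,0.2,0,0,0, 0,-2.1,0,-0.8,0,0,0, 0,-2.1,0,-1.8,0,0,0, 0,-1.5,0,-2.4,0,0,0, 0,-1.5,0,-2.4,0,0,0, 0,-1.5,0,-2.4,0,0,0]'; python3 go.py 696.5 -96 129 -58; python3 - <<'E'
from look import *
snap('wrist','w7')
E
```

```text
clock: 14.45
eef_pos: [671.1, -95.7, 130.0]
tool_rot: [-1.566, -0.0, -1.012]
force: [4.2, 0.3, -0.5]
width: 19.3
clock: 15.65
eef_pos: [721.1, -95.3, 128.0]
tool_rot: [-1.579, 0.002, -1.014]
force: [-5.4, 0.2, -0.1]
width: 19.3
clock: 16.45
eef_pos: [696.8, -94.1, 129.7]
tool_rot: [-1.569, -0.001, -1.014]
force: [-0.1, 0.0, -1.6]
width: 19.2
t 16.45 shift [ 0.15  0.07 -0.12] turn [-0.08 -0.09  0.05] q [-0.05  0.83  0.27  1.45 -0.25  0.9   0.85] F [-0.1  0.  -1.6] w 19.2
```

View pics/w7.png

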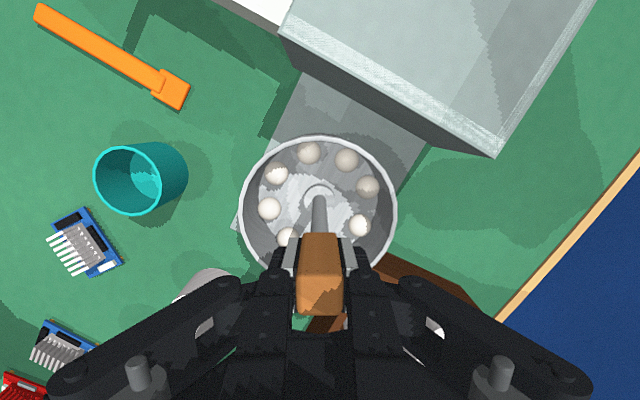

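```bash
python3 -m inch '[0,0,-2,0,0,0,0, 0,0,-4,0,0,0,0, 0,0,-6,0,0,0,0, 0,0,-8.6,0,0,0,0, 0,2,-8.6,-2,0,0,0, 0,4,-8.6,-4.3,0,0,0, 0,6,-8.6,-6.5,0,0,0, 0,8,-8.6,-8.7,0,0,0, 0,10,-8.6,-10.8,0,0,0, 0,11,-8.6,-11.7,0,0,0, 0,11,-8.6,-11.7,0,0,0, 0,11,-8.6,-11.7,0,0,0]'; python3 go.py 656 -249.5 119 -58;python3 - <<'E'
from look import *
snap('wrist','w8'); d=load('w8'); crop('w8','w8a',230,130,410,260,4)
E
```

```text
clock: 17.7
eef_pos: [656.0, -246.5, 215.1]
tool_rot: [-1.569, 0.001, -1.011]
force: [-0.1, 0.5, -2.1]
width: 19.3
t 17.7 shift [ 0.27  9.61 -0.17] turn [-0.09  0.06 -0.08] q [ 0.17  0.74  0.28  1.38 -0.22  1.06  1.05] F [-0.1  0.5 -2.1] w 19.3
```

View pics/w8a.png

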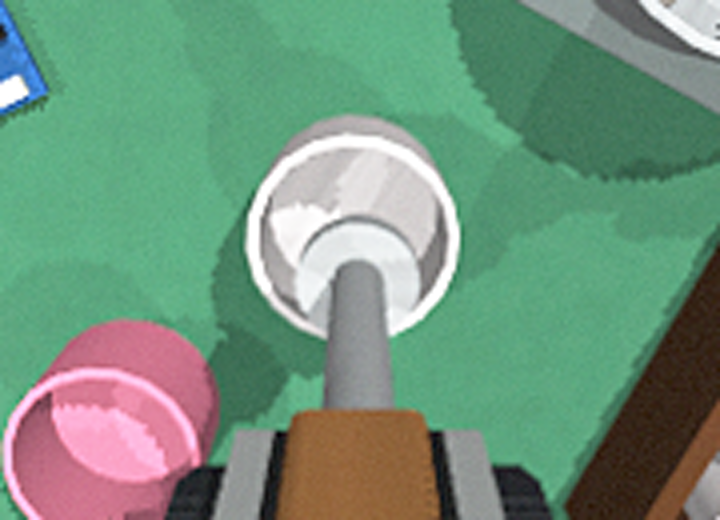

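```bash
python3 - <<'E'
from look import *
d=load('w8'); print(ray(d,(318.2,189.2),50).round(1),ray(d,(319.6,200.7),112).round(1))
E
```

```text
[ 656.  -249.9   50. ] [ 655.3 -246.2  112. ]
```

Pot centre is (656,-250) and the foot is about 4 mm off it in y; correct while descending.

```bash
python3 -m inch '[0,0.3,2,-0.1,0,0,0, 0,0.3,4,-0.1,0,0,0, 0,0.3,6,-0.1,0,0,0, 0,0.3,8,-0.1,0,0,0, 0,0.3,9,-0.1,0,0,0, 0,0.3,9.6,-0.1,0,0,0, 0,0.3,9.6,-0.1,0,0,0, 0,0.3,9.6,-0.1,0,0,0, 0.3,0.3,9.7,-0.1,0,0,0, 0.6,0.3,9.7,-0.1,0,0,0, 1,0.3,9.7,-0.1,0,0,0, 1,0.3,9.7,-0.1,0,0,0]'; python3 -m inch '[1,0,0,0,0,0,0, 1,0,0,0,0,0,0, 1,0,0,0,0,0,0, 1,0,-3,0,0,0,0, 1,0,-6,0,0,0,0, 1,0,-10,0,0,0,0, 1,0,-15,0,0,0,0, 1,0,-15,0,0,0,0, 1,0,-15,0,0,0,0]';python3 - <<'E'
from look import *
snap('wrist','w9')
E
```

```text
clock: 18.95
eef_pos: [656.0, -251.8, 118.7]
tool_rot: [-1.57, -0.001, -1.013]
force: [0.6, 1.2, 0.4]
width: 68.6
clock: 19.85
eef_pos: [656.4, -252.1, 270.1]
tool_rot: [-1.569, -0.003, -1.013]
force: [-0.4, -1.2, -1.0]
width: 85.3
```

View pics/w9.png

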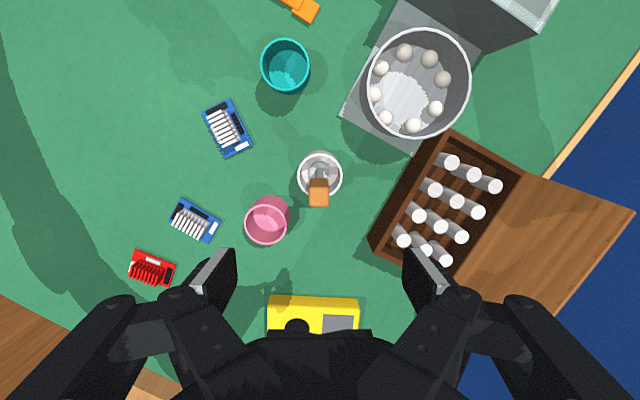

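```bash
python3 - <<'E'
from look import *
crop('w9','w9a',160,90,260,250,5)
E
```

```text
(no output)
```

View pics/w9a.png

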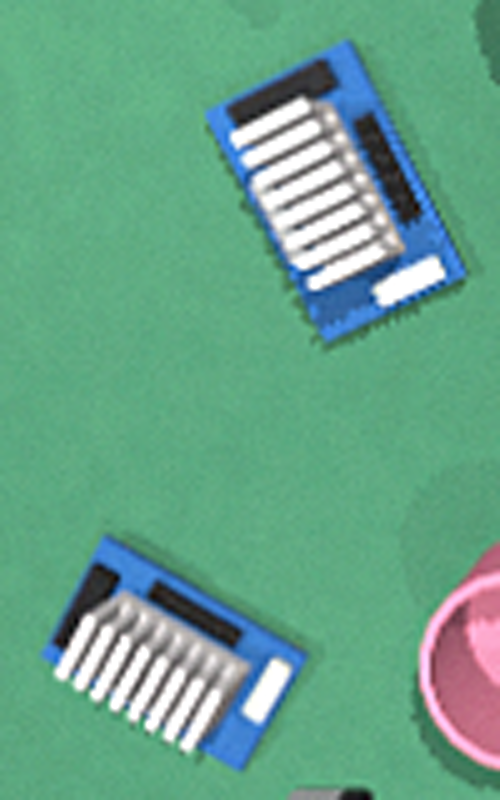

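```bash
python3 - <<'E'
from look import *
np.set_printoptions(suppress=True,precision=1)
d=load('w9')
B=lambda x,y,z: ray(d,(160+(x+.5)/5-.5,90+(y+.5)/5-.5),z)
for c in ([(467,272),(325,345),(208,112),(348,42)],[(308,652),(243,770),(43,655),(108,537)]):
    P=np.array([B(*q,8) for q in c]); m=P.mean(0)
    l=(P[0]+P[1]-P[2]-P[3])/2; w=(P[0]+P[3]-P[1]-P[2])/2; print('board',m,l,np.linalg.norm(l),np.linalg.norm(w),np.degrees(np.arctan2(l[1],l[0])))
for c in ([(305,100),(232,140),(310,285),(385,255)],[(88,615),(60,675),(190,748),(215,690)]): print('sink',np.mean([B(*q,32) for q in c],0))
E
python3 go.py 517 -270 100 -33
```

```text
board [ 514.3 -268.8    8. ] [ 57.4 -38.9   0. ] 69.33352147216497 45.72952693668871 -34.11098391298731
board [ 533.7 -417.6    8. ] [68.9 -1.1  0. ] 68.91365017899315 46.00713933334641 -0.8800052106817837
sink [ 514.  -268.6   32. ]
sink [ 533. -418.   32.]
t 19.9 shift [ -5.76  16.82 -12.74] turn [-1.000e-02 -2.502e+01 -2.000e-02] q [ 0.17  0.7   0.3   1.31 -0.21  1.17  1.04] F [-1.  -0.  -0.8] w 85.1
```

```bash
python3 -m inch '[1,-1.5,0,-3,0,-8,0, 1,-3,4,-6,0,-16,0, 1,-4.5,8,-9,0,-24,0, 1,-6,12,-12.7,0,-24,0, 1,-6,14.8,-12.8,0,-24,0, 1,-6,14.8,-12.8,0,-24,0, 1,-6,14.8,-12.8,0,-24,0]'; python3 go.py 514.3 -268.8 12 -34; python3 - <<'E'
from look import *
snap('wrist','w10')
E
```

```text
clock: 20.6
eef_pos: [515.7, -268.1, 119.7]
tool_rot: [-1.571, 0.002, -0.594]
force: [0.5, -1.3, 0.6]
width: 85.5
t 20.6 shift [-0.06 10.77 -0.13] turn [-0.01 -0.01 -0.1 ] q [ 0.34  0.68  0.15  1.82 -0.15  0.66  1.55] F [ 0.5 -1.3  0.6] w 85.5
```

View pics/w10.png

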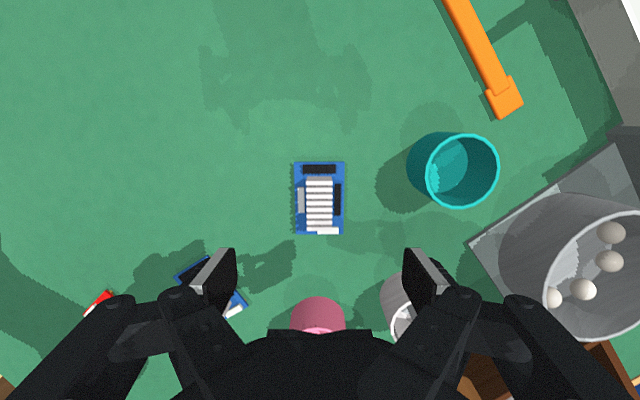

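```bash
python3 -m inch '[1,0,3,-0.1,0,0,0, 1,0,6,-0.1,0,0,0, 1,0,8.5,-0.1,0,0,0, 1,0,10.5,-0.1,0,0,0, 1,0,10.6,-0.1,0,0,0, 0,0,10.6,-0.1,0,0,0, 0,0,10.6,-0.1,0,0,0, 0,0,10.6,-0.1,0,0,0, 0,0,10.6,-0.1,0,0,0, 0,0,10.6,-0.1,0,0,0, 0,0,10.6,-0.1,0,0,0, 0,0,10.6,-0.1,0,0,0]'; python3 go.py 514 -269 200 -34
```

```text
clock: 21.85
eef_pos: [515.6, -269.7, 15.4]
tool_rot: [-1.57, -0.002, -0.594]
force: [-0.7, 1.2, 6.9]
width: 20.6
t 21.85 shift [ -0.14 -18.46  -0.02] turn [-0.02 -0.03  0.1 ] q [ 0.37  0.84  0.11  1.86 -0.18  0.45  1.58] F [-0.7  1.2  6.9] w 20.6
```

```bash
python3 -m inch '[0,0,-2,0,0,0,0, 0,0,-5,0,0,0,0, 0,0,-9,0,0,0,0, 0,0,-13,0,0,0,0, 0,0,-17,0,0,0,0, 0,0,-19,0,0,0,0, 0,0,-19,0,0,0,0]'; python3 go.py 543.6 74 210 4
```

```text
clock: 22.55
eef_pos: [516.7, -270.4, 207.8]
tool_rot: [-1.57, -0.007, -0.594]
force: [0.8, -0.3, -0.7]
width: 20.5
t 22.55 shift [-17.04  -0.31  30.05] turn [  0.07 -38.03   0.39] q [ 0.32  0.56  0.18  1.75 -0.13  0.84  1.53] F [ 0.8 -0.3 -0.7] w 20.5
```

```bash
python3 -m inch '[0,-1.5,0,3,0,-4,0, 0,-3.5,0,6,0,-8,0, 0,-5.5,0,9.5,0,-12,0, 0,-7.5,0,13,0,-17,0, 0,-9.5,0,17,0,-22,0, 0,-11.5,0,20,0,-27,0, 0,-13.5,0,24,0,-32,0, 0,-15.5,0,27,0,-36,0, 0,-17,0,30,0,-38,0, 0,-17,0,30,0,-38,0, 0,-17,0,30,0,-38,0]'; python3 go.py 543.6 74 30 4;  python3 - <<'E'
from look import *
snap('wrist','w11')
E
```

```text
clock: 23.65
eef_pos: [540.8, 74.9, 203.0]
tool_rot: [-1.571, 0.003, 0.071]
force: [0.3, -0.5, -1.2]
width: 21.0
t 23.65 shift [ 0.31 17.3  -0.11] turn [ 0.01  0.08 -0.15] q [-0.19  0.52 -0.    1.84  0.    0.79  1.45] F [ 0.3 -0.5 -1.2] w 21.0
```

View pics/w11.png

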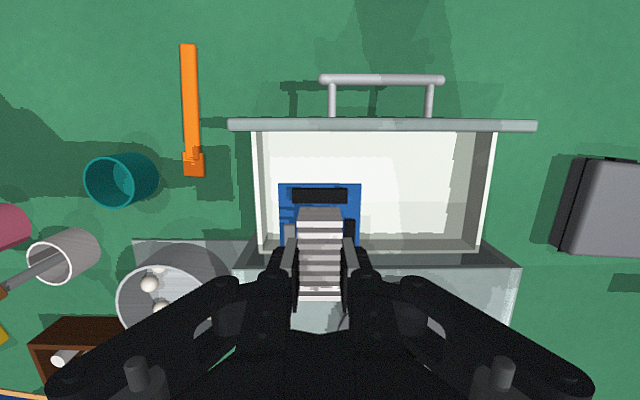

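```bash
python3 - <<'E'
from look import *
np.set_printoptions(suppress=True,precision=1)
d=load('w11'); O=np.array([605.4,138.3,0]); a=np.radians(3.9); M=np.array([[np.cos(a),-np.sin(a),0],[np.sin(a),np.cos(a),0],[0,0,1]])
for n,p,z in [('panel top in',(370,131),88),('panel top out',(370,120),88),('front edge',(500,268),100),('bar',(382,79),62),('wall L in',(268,200),46),('wall R in',(488,200),46),('board front edge L',(279,183),198),('board front R',(361,183),198)]: print(n,M.T@(ray(d,p,z)-O))
E
```

```text
panel top in [-132.4  -15.3   88. ]
panel top out [-141.8  -15.8   88. ]
front edge [ -2.5 119.3 100. ]
bar [-179.7   -1.6   62. ]
wall L in [ -57.1 -117.    46. ]
wall R in [-57.9 129.   46. ]
board front edge L [-107.4  -81.9  198. ]
board front R [-107.6  -38.1  198. ]
```

```bash
python3 -m inch '[0,0.3,3,-0.1,0,0,0, 0,0.3,6,-0.1,0,0,0, 0,0.3,9,-0.1,0,0,0, 0,0.3,12,-0.1,0,0,0, 0,0.3,14,-0.1,0,0,0, 0,0.3,15.5,-0.1,0,0,0, 0,0.3,16.6,-0.1,0,0,0, 0,0.3,17.2,-0.1,0,0,0, 0,0.3,17.4,-0.1,0,0,0, 0,0.3,17.4,-0.1,0,0,0]'; python3 go.py 543.6 74 30 4
```

```text
clock: 24.7
eef_pos: [545.1, 73.3, 30.5]
tool_rot: [-1.571, -0.0, 0.069]
force: [0.5, 0.1, -0.8]
width: 20.8
t 24.7 shift [-0.15  0.05  0.08] turn [ 0.01 -0.05  0.02] q [-0.18  0.79 -0.    1.94  0.01  0.41  1.45] F [ 0.5  0.1 -0.8] w 20.8
```

```bash
python3 -m inch '[0,0,0.2,0,0,0,0, 0,0,0.3,0,0,0,0, 0,0,0.3,0,0,0,0, 0.3,0,0.3,0,0,0,0, 0.5,0,0.2,0,0,0,0, 0.5,0,0.2,0,0,0,0, 0.5,0,0.2,0,0,0,0, 0.5,0,-2,0,0,0,0, 0.5,0,-6,0,0,0,0, 0.5,0,-11,0,0,0,0, 0.5,0,-16,0,0,0,0, 0.5,0,-19,0,0,0,0]'; python3 go.py 533.7 -417.6 200 -0.9;  python3 - <<'E'
from look import *
snap('wrist','w12')
E
```

```text
clock: 25.9
eef_pos: [546.2, 73.8, 224.2]
tool_rot: [-1.57, -0.005, 0.069]
force: [0.7, -0.3, -0.7]
width: 42.9
t 25.9 shift [ -4.66   2.37 -48.93] turn [-0.04  4.87  0.28] q [-0.18  0.49 -0.    1.81  0.    0.84  1.45] F [ 0.7 -0.3 -0.7] w 42.9
```

View pics/w12.png

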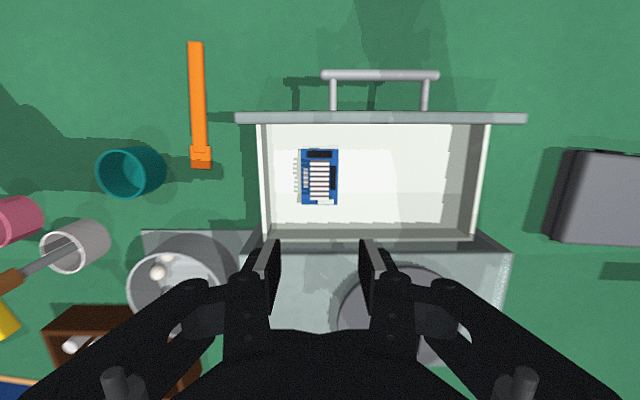

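```bash
python3 -m inch '[1,-0.4,0,-5,0,0,0, 1,-0.8,0,-10,0,0,0, 1,-1.2,0,-15,0,1,0, 1,-1.6,0,-20,0,2,0, 1,-2,0,-25,0,3,0, 1,-2.5,0,-30,0,4,0, 1,-3,0,-35,0,5,0, 1,-3.5,0,-40,0,5,0, 1,-4,0,-44,0,5,0, 1,-4.7,2,-49,0,5,0, 1,-4.7,2.4,-49,0,5,0, 1,-4.7,2.4,-49,0,5,0]'; python3 -m inch '[1,0,0,0,0,0,0, 1,0,0,0,0,0,0]'; python3 go.py 533.7 -417.6 120 -0.9;  python3 - <<'E'
from look import *
snap('wrist','w13')
crop('w13','w13a',200,90,420,260,3)
E
```

```text
clock: 27.15
eef_pos: [529.9, -419.7, 194.1]
tool_rot: [-1.569, 0.003, -0.021]
force: [0.2, 0.8, -0.5]
width: 85.1
clock: 27.35
eef_pos: [533.3, -416.4, 196.8]
tool_rot: [-1.57, -0.001, -0.015]
force: [-0.3, -0.6, 0.6]
width: 85.2
t 27.35 shift [ 0.04  7.68 -0.13] turn [-0.05  0.04  0.06] q [ 0.61  0.7   0.03  1.47 -0.03  0.97  2.2 ] F [-0.3 -0.6  0.6] w 85.2
```

View pics/w13.png

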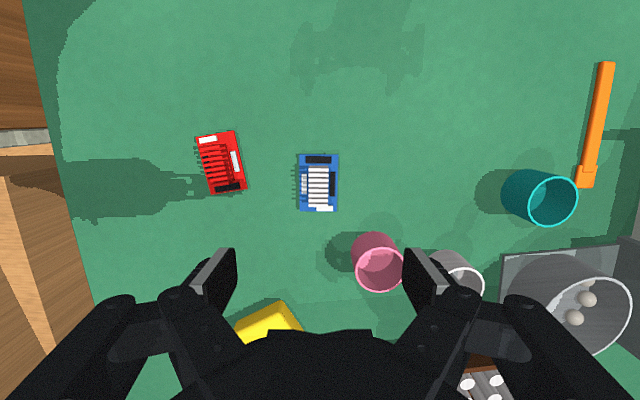

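```bash
python3 -m inch '[0.5,0,3,-0.1,0,0,0, 0.5,0,6,-0.1,0,0,0, 0.5,0,9,-0.1,0,0,0, 0.5,0,12,-0.1,0,0,0, 0.5,0,15,-0.1,0,0,0, 0.5,0,17,-0.1,0,0,0, 0.5,0,18,-0.1,0,0,0, 0.5,0,18.1,-0.1,0,0,0]'; python3 -m inch '[0,0,0,0,0,0,0, 0,0,0,0,0,0,0, 0,0,0,0,0,0,0, 0,0,0,0,0,0,0, 0,0,0,0,0,0,0, 0,0,0,0,0,0,0]'; python3 go.py 534 -417 200 4
```

```text
clock: 28.2
eef_pos: [532.1, -418.2, 14.6]
tool_rot: [-1.57, 0.001, -0.016]
force: [1.3, -0.3, 0.3]
width: 42.6
clock: 28.8
eef_pos: [533.1, -420.1, 17.0]
tool_rot: [-1.572, -0.002, -0.018]
force: [-0.5, 0.9, 7.2]
width: 20.5
t 28.8 shift [  0.13 -18.3    0.29] turn [ 0.09 -5.03  0.13] q [ 0.61  0.93  0.02  1.57 -0.03  0.64  2.2 ] F [-0.5  0.9  7.2] w 20.5
```

```bash
python3 -m inch '[0,0,-2,0,0,0,0, 0,0,-5,0,0,0,0, 0,0,-9,0,0,0,0, 0,0,-13,0,0,0,0, 0,0,-17,0,0,0,0, 0,0,-19,0,0,0,0, 0,0,-19,0,0,0,0]';  python3 -m inch '[0,0,0,4,0,0,0, 0,0,0,8,0,0,0, 0,0,0,12.5,0,-1,0, 0,0,0,17,0,-2,0, 0,0,0,22,0,-2,0, 0,0,0,27,0,-3,0, 0,0,0,32,0,-4,0, 0,0,0,37,0,-5,0, 0,0,0,42,0,-5,0, 0,0,0,47,0,-5,0, 0,0,0,51,0,-5,0, 0,0,0,55,0,-5,0]'; python3 -m inch '[0,0,0,0,0,0,0, 0,0,0,0,0,0,0]';  python3 go.py 536 188.7 207 4
```

```text
clock: 29.5
eef_pos: [533.7, -421.1, 209.6]
tool_rot: [-1.575, -0.006, -0.018]
force: [0.4, -0.5, -0.8]
width: 20.3
clock: 30.7
eef_pos: [540.6, 132.2, 204.0]
tool_rot: [-1.571, 0.002, 0.07]
force: [1.4, 0.4, -0.2]
width: 20.7
clock: 30.9
eef_pos: [540.7, 131.3, 204.0]
tool_rot: [-1.571, 0.002, 0.072]
force: [0.8, -1.7, -1.0]
width: 20.3
t 30.9 shift [-0.06 -0.3   5.76] turn [ 0.03  0.14 -0.14] q [-0.3   0.53  0.01  1.81 -0.01  0.81  1.36] F [ 0.8 -1.7 -1. ] w 20.3
```

```bash
python3 -m inch '[0,0,0,3,0,0,0, 0,0,0,5.7,0,0,0, 0,0,3,5.7,0,0,0, 0,0,6,5.7,0,0,0, 0,0,9,5.7,0,0,0, 0,0,12,5.7,0,0,0, 0,0,14,5.7,0,0,0, 0,0,15.5,5.7,0,0,0, 0,0,16.6,5.7,0,0,0, 0,0,17.1,5.7,0,0,0, 0,0,17.1,5.7,0,0,0]'; python3 go.py 536 188.7 30 4
```

```text
clock: 32.0
eef_pos: [537.9, 186.9, 34.1]
tool_rot: [-1.571, 0.0, 0.069]
force: [-0.5, -0.2, -0.8]
width: 20.6
t 32.0 shift [-0.17  0.41  0.19] turn [ 0.01 -0.05 -0.02] q [-0.39  0.8   0.01  1.89 -0.01  0.46  1.26] F [-0.5 -0.2 -0.8] w 20.6
```

```bash
python3 -m inch '[0,0,0.2,0,0,0,0, 0,0,0.4,0,0,0,0, 0,0,0.5,0,0,0,0, 0,0,0.5,0,0,0,0]'; python3 -m inch '[0.3,0,0,0,0,0,0, 0.5,0,0,0,0,0,0, 0.5,0,0,0,0,0,0, 0.5,0,0,0,0,0,0, 0.5,0,-2,0,0,0,0, 0.5,0,-6,0,0,0,0, 0.5,0,-11,0,0,0,0, 0.5,0,-16,0,0,0,0, 0.5,0,-20,0,0,0,0]'; python3 go.py 677 168 300 4;  python3 - <<'E'
from look import *
snap('wrist','w14'); d=snap('top','t14'); 
crop('t14','t14a',225,125,385,255,5)
E
```

```text
clock: 32.4
eef_pos: [538.0, 187.4, 29.5]
tool_rot: [-1.571, -0.0, 0.07]
force: [0.9, -0.6, -1.2]
width: 20.2
clock: 33.3
eef_pos: [538.3, 187.4, 232.4]
tool_rot: [-1.57, -0.002, 0.069]
force: [-0.1, 0.1, -0.5]
width: 42.5
t 33.3 shift [13.72 -6.73 -2.89] turn [-0.04 -0.03  0.14] q [-0.39  0.51  0.02  1.75 -0.01  0.88  1.27] F [-0.1  0.1 -0.5] w 42.5
```

View pics/w14.png

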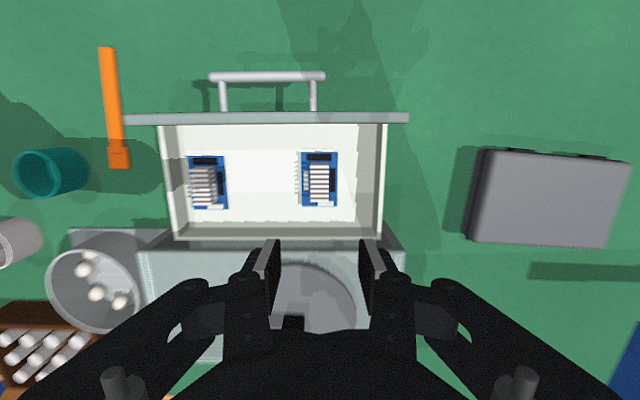

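```bash
python3 -m inch '[0.7,2.5,-1,0,0,0,0, 0.7,5,-2,-0.5,0,0,0, 0.7,7.5,-3,-1,0,0,0, 0.7,10,-3.5,-1.5,0,0,0, 0.7,12,-3.5,-2,0,0,0, 0.7,13.7,-3.5,-2.9,0,0,0, 0.7,13.7,-3.5,-2.9,0,0,0, 0.7,13.7,-3.5,-2.9,0,0,0]'; python3 go.py 676 168 300 4;  python3 - <<'E'
from look import *
snap('wrist','w15');crop('w15','w15a',250,120,390,260,5)
E
```

```text
clock: 34.2
eef_pos: [675.7, 167.7, 263.1]
tool_rot: [-1.571, 0.002, 0.069]
force: [-0.6, -0.3, -0.1]
width: 60.1
t 34.2 shift [ 0.02 -3.69  0.03] turn [ 0.   -0.05 -0.14] q [-0.3   0.68  0.02  1.33 -0.02  1.14  1.37] F [-0.6 -0.3 -0.1] w 60.1
```

View pics/w15.png

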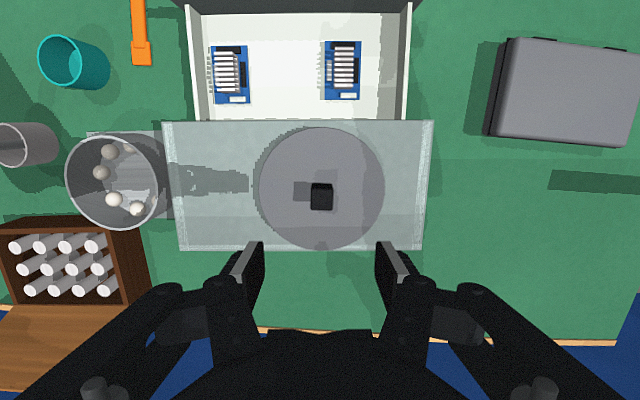

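View pics/w15a.png

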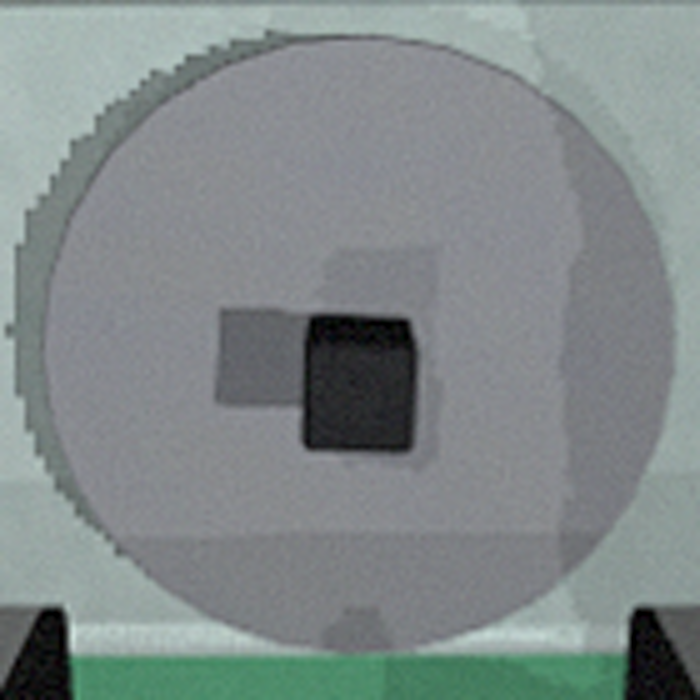

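```bash
python3 - <<'E'
from look import *
d=load('w15'); print(ray(d,(321.5,199.5),146).round(1)); 
P=[ray(d,(250+x/5,120+y/5),116)for x,y in [(45,330),(675,330),(355,36),(355,652)]]; print(((P[0]+P[1])/2).round(1),((P[2]+P[3])/2).round(1))
E
python3 go.py 676 168 120 4
```

```text
[676.  168.3 146. ]
[669.2 168.6 116. ] [676.3 168.  116. ]
t 34.25 shift [ 0.09 14.35 -0.04] turn [-0.02  0.   -0.12] q [-0.3   0.67  0.02  1.33 -0.02  1.14  1.37] F [-0.7  0.4 -1.2] w 59.7
```

```bash
python3 -m inch '[0.7,0,3,0,0,0,0, 0.7,0,6,0,0,0,0, 0.7,0,9,0,0,0,0, 0.7,0,11.5,0,0,0,0, 0.7,0,13.3,0,0,0,0, 0.7,0,14,0,0,0,0, 0.7,0,14.1,0,0,0,0, 0,0,14.1,0,0,0,0, 0,0,14.1,0,0,0,0, 0,0,14.1,0,0,0,0, 0,0,14.1,0,0,0,0, 0,0,14.1,0,0,0,0]'; python3 -m inch '[0,0,0,0,0,0,0, 0,0,0,0,0,0,0]'; python3 go.py 676 168 200 4
```

```text
clock: 35.45
eef_pos: [677.5, 168.3, 125.0]
tool_rot: [-1.57, -0.003, 0.069]
force: [-0.4, 0.6, 5.2]
width: 20.7
clock: 35.65
eef_pos: [677.5, 168.3, 125.0]
tool_rot: [-1.57, -0.003, 0.069]
force: [-0.8, 0.0, 6.2]
width: 20.5
t 35.65 shift [-0.13 -7.5  -0.01] turn [-0.05 -0.03  0.15] q [-0.29  0.81  0.02  1.46 -0.02  0.87  1.37] F [-0.8  0.   6.2] w 20.5
```

```bash
python3 -m inch '[0,0,-1,0,0,0,0, 0,0,-3,0,0,0,0, 0,0,-5.5,0,0,0,0, 0,0,-7.5,0,0,0,0, 0,0,-7.5,-3,0,0,0, 0,0,-7.5,-7,0,0,0, 0,0,-7.5,-11,0,0,0, 0,0,-7.5,-15,0,0,0, 0,0,-7.5,-19,0,0,0, 0,0,-7.5,-23,0,0,0, 0,0,-7.5,-26,0,0,0, 0,0,-7.5,-26,0,0,0]'; python3 -m inch '[0,0,0,0,0,0,0]'; python3 go.py 697.5 -96 120 4;  python3 - <<'E'
from look import *
snap('wrist','w16');snap('scene','s16'); crop('s16','s16a',250,130,410,290,5)
E
```

```text
clock: 36.85
eef_pos: [693.6, -100.5, 198.3]
tool_rot: [-1.577, 0.001, 0.06]
force: [0.2, -0.7, -1.3]
width: 20.6
clock: 36.95
eef_pos: [694.0, -92.9, 198.2]
tool_rot: [-1.571, 0.001, 0.067]
force: [-1.0, 0.6, -1.6]
width: 20.5
t 36.95 shift [ 0.33  7.82 -0.34] turn [-0.01 -0.16 -0.05] q [ 0.09  0.74  0.01  1.39 -0.01  1.01  1.74] F [-1.   0.6 -1.6] w 20.5
```

View pics/w16.png

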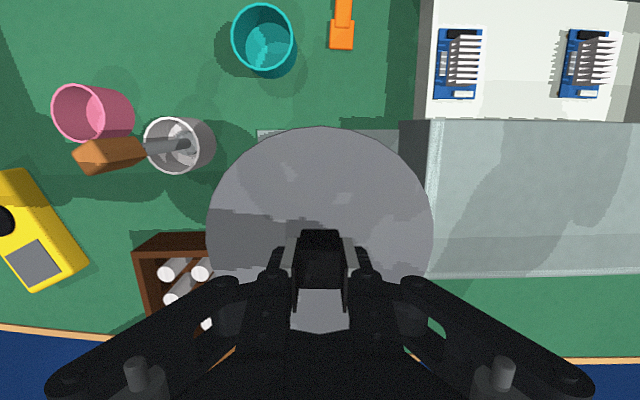

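View pics/s16a.png

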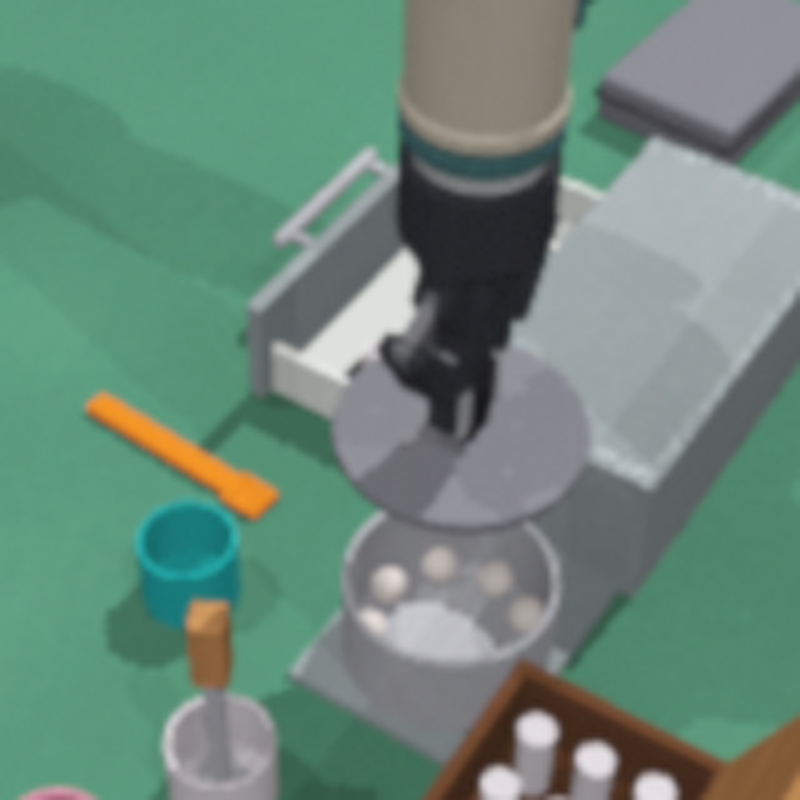

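```bash
python3 -m inch '[0,0.2,2.5,-0.3,0,0,0, 0,0.3,5,-0.3,0,0,0, 0,0.3,7.5,-0.3,0,0,0, 0,0.3,9.5,-0.3,0,0,0, 0,0.3,10.5,-0.3,0,0,0, 0,0.3,10.8,-0.3,0,0,0, 0,0.3,10.8,-0.3,0,0,0]'; python3 go.py 697 -96 85 4
```

```text
clock: 37.75
eef_pos: [698.1, -93.6, 90.6]
tool_rot: [-1.571, -0.0, 0.07]
force: [0.5, 0.7, -1.8]
width: 20.8
t 37.75 shift [-0.13  0.56 -0.24] turn [-0.01  0.03  0.02] q [ 0.09  0.86  0.    1.46 -0.    0.82  1.74] F [ 0.5  0.7 -1.8] w 20.8
```

```bash
python3 -m inch '[0,-0.1,0.1,-0.2,0,0,0, 0,-0.1,0.3,-0.2,0,0,0, 0,-0.1,0.4,-0.2,0,0,0, 0,-0.1,0.5,-0.2,0,0,0, 0,-0.1,0.5,-0.2,0,0,0]'; python3 go.py 697 -96 85 4
```

```text
clock: 38.25
eef_pos: [696.9, -96.3, 85.3]
tool_rot: [-1.571, 0.0, 0.069]
force: [-0.4, 0.3, -2.1]
width: 20.7
t 38.25 shift [0.01 0.03 0.03] turn [-0.01 -0.03 -0.  ] q [ 0.1   0.87  0.    1.46 -0.    0.81  1.74] F [-0.4  0.3 -2.1] w 20.7
```

Not quite seated; lower another couple of mm, release and rise.

```bash
python3 -m inch '[0,0,0.1,0,0,0,0, 0,0,0.2,0,0,0,0, 0,0,0.2,0,0,0,0]';  python3 -m inch '[0.3,0,0,0,0,0,0, 0.6,0,0,0,0,0,0, 0.7,0,0,0,0,0,0, 0.7,0,0,0,0,0,0, 0.7,0,0,0,0,0,0, 0.7,0,-3,0,0,0,0, 0.7,0,-7,0,0,0,0, 0.7,0,-12,0,0,0,0, 0.7,0,-17,0,0,0,0, 0.7,0,-17,0,0,0,0, 0.7,0,-17,0,0,0,0]';  python3 - <<'E'
from look import *
snap('wrist','w17');crop('w17','w17a',200,90,440,270,3); snap('scene','s17'); crop('s17','s17a',250,190,410,310,5)
E
```

```text
clock: 38.55
eef_pos: [697.0, -96.4, 85.0]
tool_rot: [-1.571, -0.0, 0.069]
force: [-3.2, 1.0, 7.4]
width: 20.8
clock: 39.65
eef_pos: [697.7, -96.5, 255.1]
tool_rot: [-1.571, -0.003, 0.069]
force: [-0.6, 0.3, -0.6]
width: 59.5
```

View pics/w17a.png

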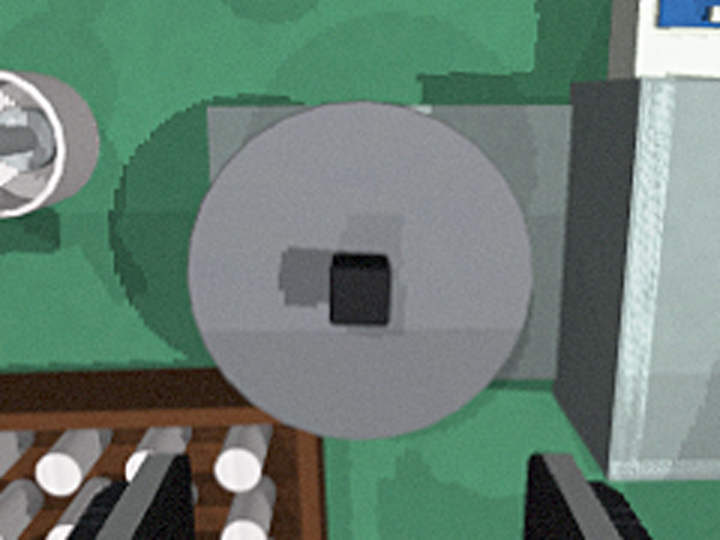

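View pics/s17a.png

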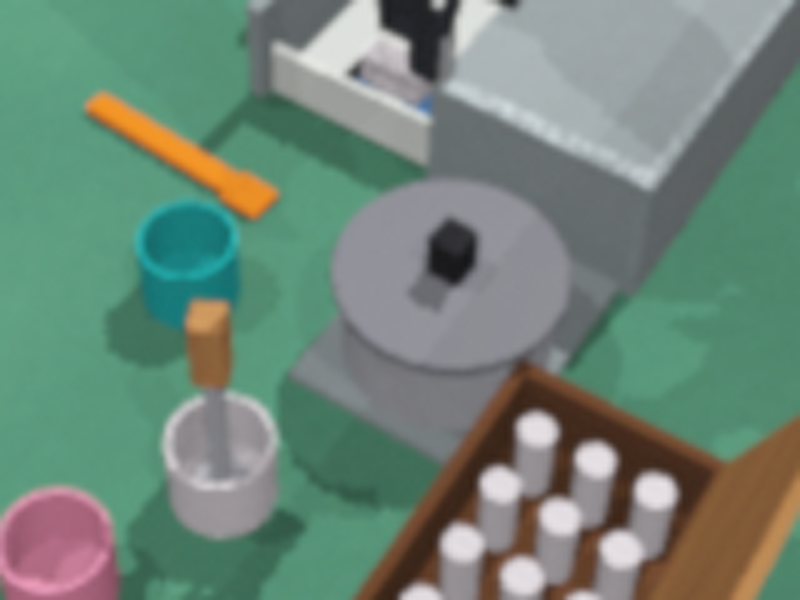

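```bash
python3 - <<'E'
from look import *
d=load('w17'); print(ray(d,(320,189.3),106).round(1))
E
python3 go.py 395 124 200 3.9
```

```text
[696.2 -97.4 106. ]
t 39.75 shift [-28.49   5.28  24.05] turn [-0.03  0.08 -0.14] q [ 0.09  0.69  0.01  1.32 -0.01  1.13  1.74] F [ 0.   0.1 -0.4] w 59.5
```

```bash
python3 -m inch '[0,-2.5,0,2,0,0,0, 0,-5,0,4,0,0,0, 0,-8,0,6.5,0,0,0, 0,-11,0.5,9,0,0,0, 0,-14,1,11.5,0,0,0, 0,-17,1.5,14,0,0,0, 0,-20,2,17,0,0,0, 0,-23,3,20,0,0,0, 0,-26,4,22,0,0,0, 0,-28.5,5.3,24,0,0,0, 0,-28.5,5.3,24,0,0,0, 0,-28.5,5.3,24,0,0,0]'; python3 go.py 395 124 45 3.9; python3 - <<'E'
from look import *
snap('top','t18');crop('t18','t18a',225,125,385,255,5);snap('wrist','w18')
E
```

```text
clock: 40.95
eef_pos: [395.0, 123.3, 199.4]
tool_rot: [-1.572, 0.002, 0.071]
force: [0.3, 0.2, 1.1]
width: -0.2
t 40.95 shift [ 0.04 15.44  0.08] turn [ 0.05  0.17 -0.14] q [-0.35  0.35 -0.02  2.17  0.01  0.62  1.25] F [0.3 0.2 1.1] w -0.2
```

View pics/w18.png

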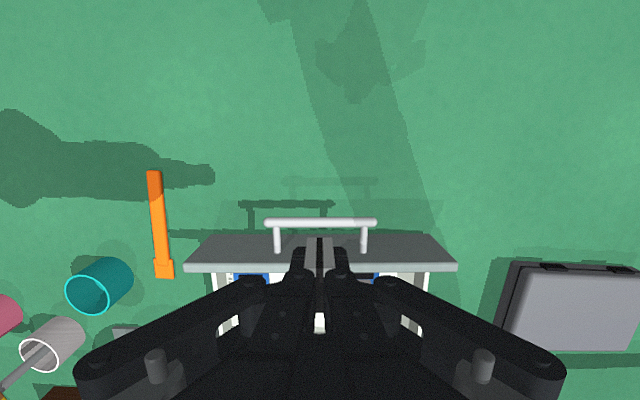

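```bash
python3 -m inch '[0,0,3,0,0,0,0, 0,0,6,0,0,0,0, 0,0,9,0,0,0,0, 0,0,11,0,0,0,0, 0,0,11,0,0,0,0, 0,0,11,0,0,0,0]'; python3 go.py 398 124.2 53 3.9
```

```text
clock: 41.65
eef_pos: [396.6, 122.7, 90.3]
tool_rot: [-1.571, 0.0, 0.068]
force: [0.0, -0.1, -0.2]
width: -0.0
t 41.65 shift [0.15 3.73 0.14] turn [ 0.02 -0.01 -0.01] q [-0.36  0.57 -0.02  2.27  0.03  0.3   1.24] F [ 0.  -0.1 -0.2] w -0.0
```

```bash
python3 -m inch '[0,0,0,0.1,0,0,6, 0,0,0,0.1,0,0,12, 0,0,0,0.1,0,0,12, 0,0,0,0.1,0,0,12]'; python3 go.py 398 124.2 50 3.9
```

```text
clock: 42.05
eef_pos: [396.6, 124.0, 90.9]
tool_rot: [-1.571, 0.206, 0.068]
force: [0.3, -0.1, 1.4]
width: 0.4
t 42.05 shift [0.98 3.98 0.01] turn [-1.000e-02  1.000e-02 -1.183e+01] q [-0.26  0.64 -0.09  2.09 -0.    0.61  1.3 ] F [ 0.3 -0.1  1.4] w 0.4
```

```bash
python3 -m inch '[0,0.4,2,0,0,0,0, 0,0.9,4,0,0,0,0, 0,0.9,4,0,0,0,0, 0,0.9,4,0,0,0,0]'; python3 go.py 540 132.5 50 3.9
```

```text
clock: 42.45
eef_pos: [395.4, 124.2, 50.0]
tool_rot: [-1.571, 0.21, 0.07]
force: [0.1, 0.1, 0.2]
width: 0.4
t 42.45 shift [14.17 -3.02 -0.18] turn [  0.04   0.11 -12.02] q [-0.27  0.72 -0.09  2.11  0.    0.51  1.3 ] F [0.1 0.1 0.2] w 0.4
```

```bash
python3 -m inch '[0,0.8,-0.2,0,0,0,0, 0,1.6,-0.3,0,0,0,0, 0,2.4,-0.5,0,0,0,0, 0,3.2,-0.7,0,0,0,0, 0,4,-0.9,0,0,0,0, 0,4.8,-1,0,0,0,0, 0,5.6,-1.2,0,0,0,0, 0,6.4,-1.4,0,0,0,0, 0,7.2,-1.5,0,0,0,0, 0,8,-1.7,-0.1,0,0,0, 0,8.8,-1.9,-0.1,0,0,0, 0,9.6,-2,-0.1,0,0,0]'; python3 go.py 540 132.5 50 3.9; python3 - <<'E'
from look import *
snap('top','t19');crop('t19','t19a',225,125,385,255,5)
E
```

```text
clock: 43.65
eef_pos: [495.0, 130.1, 49.0]
tool_rot: [-1.571, 0.209, 0.069]
force: [-1.7, 0.3, 3.2]
width: 0.0
t 43.65 shift [ 4.38 -1.03 -0.07] turn [ 1.000e-02  7.000e-02 -1.199e+01] q [-0.23  0.8  -0.08  1.84  0.01  0.71  1.34] F [-1.7  0.3  3.2] w 0.0
```

View pics/t19a.png

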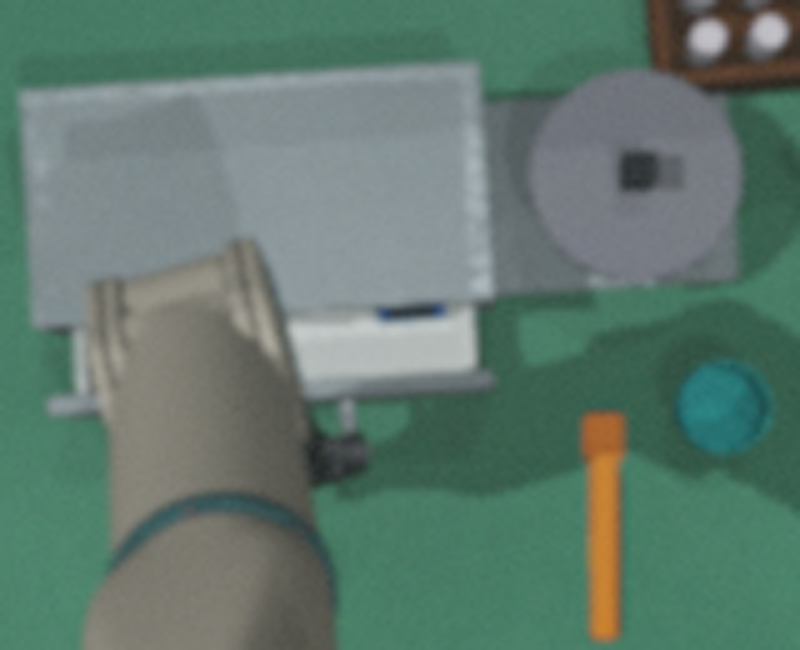

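```bash
python3 -m inch '[0,0.5,-0.1,0,0,0,0, 0,1,-0.2,0,0,0,0, 0,1.5,-0.3,0,0,0,0, 0,2,-0.4,0,0,0,0, 0,2.5,-0.5,0,0,0,0, 0,3,-0.6,0,0,0,0, 0,3.5,-0.7,0,0,0,0]'; python3 -m inch '[0,0.2,0,0,0,0,0, 0,0.4,-0.1,0,0,0,0, 0,0.6,-0.1,0,0,0,0]';python3 go.py 540 132.5 50 3.9; python3 - <<'E'
from look import *
snap('top','t20');crop('t20','t20a',225,125,385,255,5)
E
```

```text
clock: 44.4
eef_pos: [530.3, 132.6, 48.5]
tool_rot: [-1.571, 0.209, 0.069]
force: [-1.1, -0.7, 1.9]
width: 0.0
clock: 44.7
eef_pos: [535.8, 133.1, 48.1]
tool_rot: [-1.571, 0.21, 0.07]
force: [-2.2, -0.0, 2.0]
width: -0.3
t 44.7 shift [ 0.37 -0.27 -0.09] turn [ 1.000e-02  8.000e-02 -1.203e+01] q [-0.22  0.84 -0.07  1.73  0.02  0.78  1.35] F [-2.2 -0.   2. ] w -0.3
```

View pics/t20a.png

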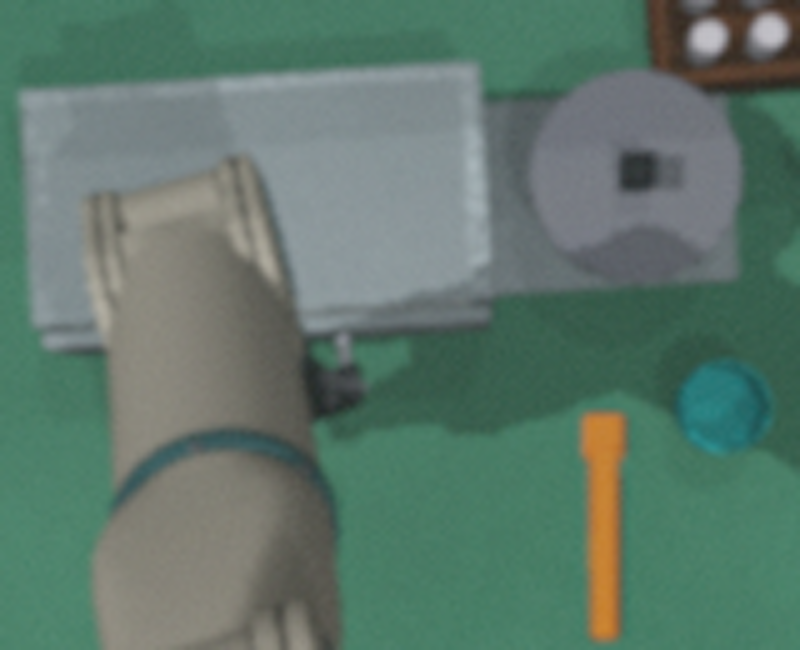

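Nearly shut. Push on in 2 mm steps until force rises.

```bash
for i in 1; do python3 -m inch '[0,0.2,0,0,0,0,0, 0,0.4,-0.1,0,0,0,0, 0,0.4,-0.1,0,0,0,0]'; python3 -m inch '[0,0.2,0,0,0,0,0, 0,0.4,-0.1,0,0,0,0, 0,0.4,-0.1,0,0,0,0]'; done
```

```text
clock: 45.05
eef_pos: [537.2, 133.1, 48.0]
tool_rot: [-1.571, 0.216, 0.07]
force: [-6.2, -0.7, 2.4]
width: 0.2
clock: 45.35
eef_pos: [537.2, 133.1, 48.0]
tool_rot: [-1.572, 0.224, 0.07]
force: [-12.2, -0.9, 6.1]
width: -0.0
```

```bash
python3 -m inch '[0,-1,0.2,0,0,0,0, 0,-3,0.6,0,0,0,0, 0,-5,1,0,0,0,0, 0,-7,1.5,0,0,0,0, 0,-7,-3,0,0,0,0, 0,-7,-8,0,0,0,0, 0,-7,-13,0,0,0,0, 0,-7,-16,0,0,0,0, 0,-7,-16,0,0,0,0]'; python3 go.py 480 350 250 4;
```

```text
clock: 46.25
eef_pos: [513.8, 132.1, 224.0]
tool_rot: [-1.569, 0.197, 0.069]
force: [-0.1, 0.5, 0.5]
width: 0.3
t 46.25 shift [-2.33 -2.13 21.98] turn [ -0.13  -0.05 -11.26] q [-0.22  0.57 -0.08  1.68 -0.    1.08  1.34] F [-0.1  0.5  0.5] w 0.3
```

```bash
python3 -m inch '[0,0,-0.5,4,0,0,0, 0,-0.5,-0.5,8,0,0,0, 0,-1,-1,12,0,0,0, 0,-1.5,-1.5,16,0,0,0, 0,-2.3,-2,20,0,0,-5, 0,-2.3,-2,22,0,0,-11, 0,-2.3,-2,22,0,0,-11, 0,-2.3,-2,22,0,0,-11]'; python3 - <<'E'
from look import *
snap('top','t21');crop('t21','t21a',225,125,385,255,5);snap('scene','s21');crop('s21','s21a',200,130,440,330,3)
E
```

```text
clock: 47.05
eef_pos: [474.8, 349.7, 243.5]
tool_rot: [-1.571, 0.018, 0.072]
force: [0.1, 0.4, 0.3]
width: -0.1
```

View pics/t21.png

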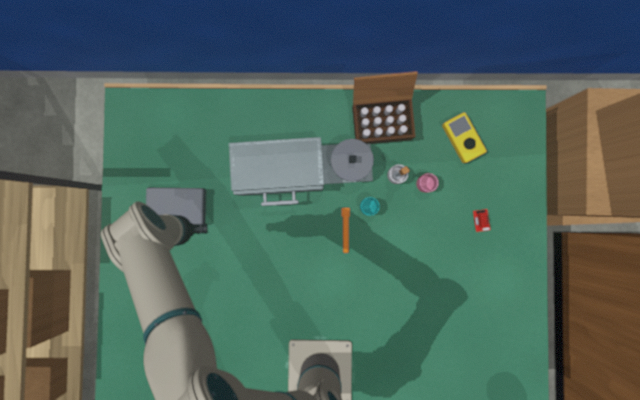

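View pics/t21a.png

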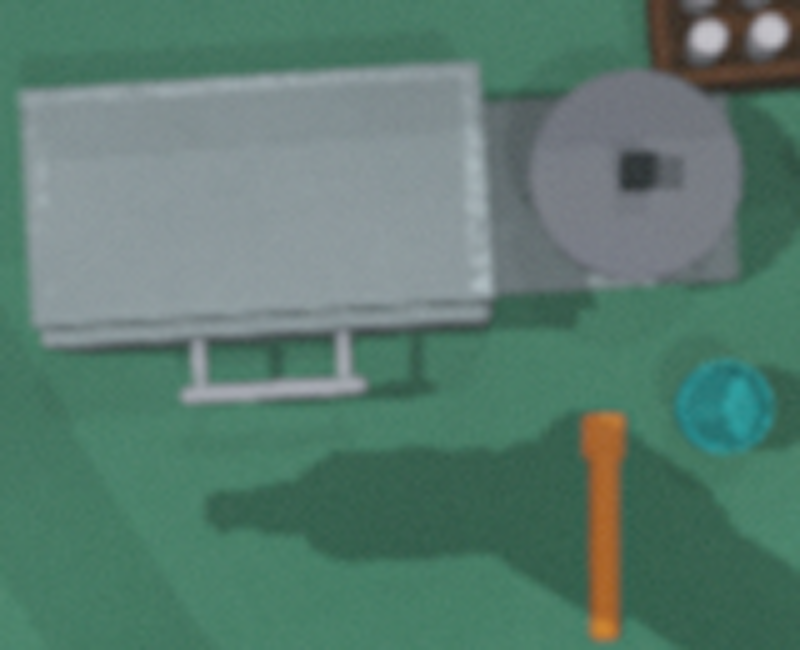

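View pics/s21a.png

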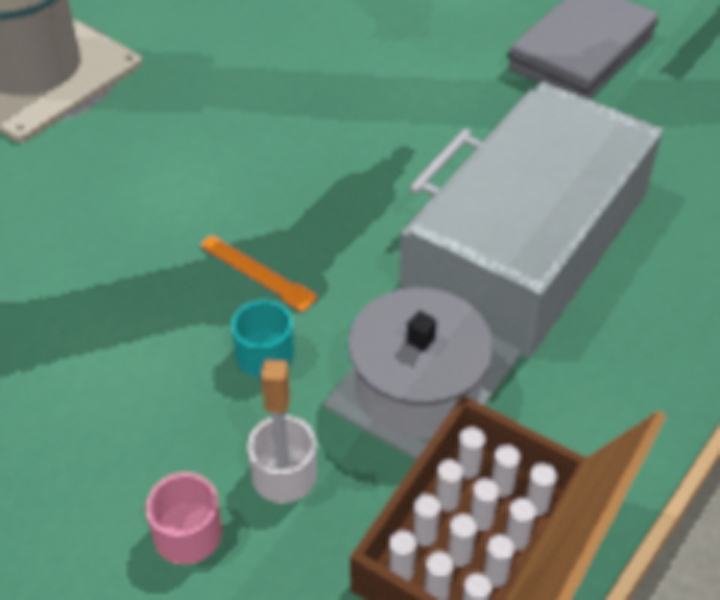

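```bash
python3 - <<'E'
from look import *
np.set_printoptions(suppress=True,precision=1)
d=load('t21'); t0=load('top0'); O=np.array([605.4,138.3,0]); a=np.radians(3.9); M=np.array([[np.cos(a),-np.sin(a),0],[np.sin(a),np.cos(a),0],[0,0,1]])
A=lambda x,y,z: M.T@(ray(d,(225+(x+.5)/5-.5,125+(y+.5)/5-.5),z)-O)
print('bar',A(274,390,62),'was',A(285,593,62),'panel outer',A(260,339,88),'knob',A(638,171,106),'lid',A(635,175,76))
E
```

```text
bar [-47.6   0.2  62. ] was [-178.6    0.2   62. ] panel outer [-15.8   4.3  88. ] knob [  74.1 -239.8  106. ] lid [  75.7 -239.8   76. ]
```

```bash
python3 -c "
from cell import finish_job
print(finish_job())"
```

```text
the job is handed in; nothing more can be done
None
```

The job is done and handed in at about 47 s on the clock, out of 200 s; no verdict was reported.

- **Stirring:** The foot made three anticlockwise turns about 25 mm off the well's centre. All eight beads moved round the wall about 12° per turn, roughly 37° or 30 mm in all. They were all still in the well when last seen, shortly before the lid went on.
- **Stirrer:** It is back in its pot and looks upright in the last pictures.
- **Lid:** It is seated on the well, within about 2 mm of the centre by the top picture.
- **Boards:** There were only two repaired boards. I laid both flat in the drawer with the heat sinks up. I could not see them again after the drawer shut.
- **Drawer:** I pushed it until it stopped hard, with about 12 N on the tool. The handle then measured 47.6 mm off the front face, against the 47 mm I worked out for fully shut.
- **Left alone:** The screwdriver case and pry tool were never touched and look unmoved. The red board look-alike is still where it was.

At the end the arm was clear of everything. None of the last checks failed. The only disagreements were calibration differences of 1 to 4 mm between cameras.

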